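# Run the wooden ring along the bent wire to its stop

## Task

Take the wooden ring with the hole through it from the drying rack, thread it onto the open end of the bead loop's hand-bent wire and run it along round all the bends until it rests flat against the wooden post at the other end, then let go of it. Let the ring follow the wire gently, never forcing it, and leave the two solid wheels in the rack and everything else on the table as they are.

Things in the scene. Friction and masses are not known exactly. Their poses are not given: they have to be found in the camera images.
- ring: the sanded wooden ring, 40 mm outside diameter, 10 mm thick, with a hole through its middle, 10 mm at its narrowest and rounded like a bead's, 20 to 45 g; at the start it stands on edge in one of the rack's three slots, resting by its rim. Its origin is its centre; its y axis is the axis of the hole
- wheel_a: a solid wooden wheel, 40 mm diameter, 10 mm thick, no hole, standing on edge in another slot; origin at its centre, y along its axis
- wheel_b: a second wheel like it, in the third slot; origin at its centre, y along its axis
- rack: dark wooden drying rack fixed to the table, 24 mm (its x) by 128 mm (its y), 26 mm high; origin at the centre of its underside. Three cross slots 13 mm wide, at y = -43, 0 and +43 mm, hold ring and wheels on edge, axes along the rack's y, centres 34 mm above the table; both sides (x) stand free for the fingers
- loop: the bead loop being made, fixed to the table: a wooden board 260 mm (its x) by 340 mm (its y), 18 mm thick, origin at the centre of its underside. A dark post 24 mm thick, 99 mm high stands on it at (-30, -145) mm. The wire, 6 mm polished steel and rigid, springs from the post towards the board's +y and runs 220 to 300 mm to its open end, 55 to 120 mm above the table
- arch (a point): the top middle of a second, finished wire arch with beads, 123 mm above the table, which stands across the board's far side, parallel to its y, from 78 mm to one side of this point to 78 mm to the other
- stop (a point): the stop: where the wire's centre line meets the post's face, 85 mm above the table; x points along the wire away from the post, z up. The ring is home when its flat rests here, its centre then 5 mm out. From here it runs straight and level for 35 to 50 mm, straight but rising for 12 mm, then bends left (seen from above, going out) by 18 to 34 degrees within 12 mm, and runs 20 to 40 mm straight
- wire_end (a point): the rounded open end of the wire, on its centre line; x points along the wire out of the end, z up. Inward it is straight for 48 mm or more, then turns 18 to 34 degrees within 12 mm, runs 20 to 40 mm straight, turns 37 to 69 degrees the other way over 48 mm and meets the run described at the stop. It rises and dips up to 15 degrees. Bent by hand, each anew; its course is not measured: feel it
- glue: brown glue bottle, 48 mm diameter, 150 mm high, standing near the robot; origin at the centre of its underside
- jar: white jar with lid, 64 mm diameter, 50 mm high, to the right near the robot; origin at the centre of its underside
- frame: a finished miniature wooden frame, 72 mm wide, 165 mm high with its pin and disc, to the right of the bead loop; origin at the centre of its underside
- water: green glass water bottle, 72 mm diameter, 240 mm high, at the right; origin at the centre of its underside
- paintbrush: paintbrush lying on the table near the robot, 180 mm long; origin at its middle
- sanding_block: cork sanding block, 70 by 40 mm, 28 mm high, left of the middle; origin at the centre of its underside

How it is judged:
By the outcome, as a careful person would: the job done as asked, in the order asked, and still so for the second after the job is handed in, with the robot touching nothing.
It also fails if it takes over 72 s, if anything falls off the work surface, if the arm or the gripper's body presses on something with over 40 N, if the wrist force passes 120 N, or if a joint passes its speed limit or range.

## Robot

A 7-joint arm with a two-finger parallel gripper is mounted at the origin on the work surface. World frame = base frame: x ahead of the robot, y to its left, z up, the work surface at z = 0. Lengths are in m, angles in degrees, forces in N, time in s.
With the tool pointing down it reaches from about 0.425 to 0.8 m from the base axis. Payload 8.3 kg.
Tool frame: the origin (TCP) lies midway between the tips of the shut fingers; the grasp point (between the pads) lies 19 mm behind it; z points along the fingers, y is the line along which they close (so a half turn about z gives the same grasp; the last joint's range is limited). The gripper opens to 85 mm and grips with 20 to 120 N. Pads are 22 mm wide; open, the fingers measure 114 mm over their backs; the gripper's body (76 mm by 85 mm) begins 54 mm behind the grasp point. The pads swing forward as they close: fully open they stand 13 mm farther back than shut.
Start: joints at [-72.531, 21.967, 0.94, 78.501, -0.361, 79.538, -2.664], TCP at [0.225, 0.583, 0.231] pointing down, gripper open.
Joint ranges: [-169.22, 169.22], [-14.56, 117.87], [-87.37, 89.26], [10.42, 133.3], [-82.24, 262.24], [0.94, 117.77], [-172.7, 172.7]. Speed limits (degrees/s): [136.94, 136.94, 172.46, 172.46, 180, 180, 180].

## Interface

Orientations are given as a 3x3 rotation matrix whose columns are the frame's x, y, z axes.
In Python, from rig import robot gives the robot as it stands. The module is installed in compiled form; this text tells all that it offers.
- The arm moves only by the tool jog_arm, never from a script. Its argument "series" is a list of rows, each a list of 7 numbers: the opening, from -1 (shut) to 1 (fully open), then the shift along the world's x, y, z in units of 30 mm (1.0 is 30 mm), then the turn, a rotation vector about the world's x, y, z in units of 5 degrees (1.0 is 5 degrees). In form: [[jaw, dx, dy, dz, ax, ay, az], ...]. A call has exactly 10 rows; each row is the pose to reach, as a shift and turn from the pose commanded when the call began; what a row does not reach only later rows make up. A row lasts 1/12 s, in which the tool goes at most 41.7 mm and 7.16 degrees, less where a joint would pass 70% of its speed; a pose out of reach is approached as far as the arm can. A call with a gripper value outside its range is refused whole. The fingers move at their own pace and stop on an object; "force" is the grip in N (left out, the last holds). Time passes only in rows, so rows that repeat a pose let the fingers close, or fill a call up. It gives the time, the measured TCP pose, the force, the opening and the grip force at its end, in the units of the state.
- robot.read_state(): the state, without advancing time (a new reading comes with each control period).
- robot.capture(name): name is "scene" or "top"; returns the picture (480x640x3 uint8, red, green, blue); there is no depth.
- robot.camera_info(name): a dict with "camera_matrix" (3x3 intrinsics, pixels), "T" (4x4, takes a point from camera to world coordinates). Camera axes: x right, y down, z forward; pixel columns grow to the right and rows downward; lengths in m; the calibration is good to about 2 mm. A picture is of the moment at which its call begins. camera_info takes no time and is no camera call.
- robot.job_done(): hands the job in; it is judged then, once.
Trained networks look in the newest picture that a camera, given by its name, has taken for a name from the list of things; names that differ only in an ending like _2 or _b are one class to them, and where a whole thing is asked for, a point or a joint stands for the part that bears it (a point fixed in the world has none). Each returns a list of dicts, best first, with "p" (0 to 1); they miss things now and then, are a little off and sometimes report something else, mostly with a low value. They report only what shows in the picture. A call takes as long as a camera call.
- robot.regions_of(query, camera): "region" (480x640 bool, what is visible of it) and "bbox" ([left, top, width, height] in pixels, round what is visible of it).
The state is a dict: "time": time; "joint_pos": joint angles; "qd": joint speeds; "joint_torque": joint torques, N m; "ee_pos": TCP position; "eef_rot": TCP orientation; "wrist_force": force on the tool from outside, world axes, zero at the start; "moment": the same for the moment, N m; "opening": finger opening in m; "grip_force": force on a finger pad.
Only numpy, scipy, OpenCV 4.12 (cv2) and the standard library are available. Lean on these libraries where they do the work, as an engineer would, in place of code of your own. Each camera call takes 0.05 s, during which the arm holds its last target. There are 200 camera calls.

## Working session

There is one attempt and no reset: what is moved stays moved. The work goes in short steps, Python scripts to look and compute and a tool call to move; the robot and the scene stay as the last step left them, time stands still between calls to the robot, and variables do not carry over. Pictures are saved under pics/ and viewed, at most 10 in all, crops included, and the job is handed in when it is done.

Besides the shell and the picture viewer there is one more tool, called after "Emit:" in YAML: its name, and indented under it one key for each argument. jog_arm: Moves the arm, as the interface text tells. Its arguments: {"type":"object","properties":{"series":{"type":"array"},"force":{"type":"number"}},"required":["series"]}

```bash
mkdir -p pics; cat > h.py <<'E'
import numpy as np, cv2
from rig import robot
def ray(c,u,v):
    i=robot.camera_info(c);K=np.array(i["camera_matrix"]);T=np.array(i["T"])
    d=T[:3,:3]@np.linalg.inv(K)@[u,v,1];return T[:3,3],d
def onz(c,u,v,z):
    o,d=ray(c,u,v);return o+d*(z-o[2])/d[2]
def tri(u1,v1,u2,v2):
    a,d=ray("scene",u1,v1);b,e=ray("top",u2,v2)
    s=np.linalg.lstsq(np.c_[d,-e],b-a,rcond=None)[0];p=a+d*s[0];q=b+e*s[1];return (p+q)/2,np.linalg.norm(p-q)
def proj(c,p):
    i=robot.camera_info(c);K=np.array(i["camera_matrix"]);T=np.linalg.inv(np.array(i["T"]))
    q=K@(T[:3,:3]@np.asarray(p)+T[:3,3]);return q[:2]/q[2]
def save(c,n):
    im=robot.capture(c);cv2.imwrite(f"pics/{n}.png",im[:,:,::-1]);return im
def st():
    s=robot.read_state();print({k:np.round(s[k],4).tolist() for k in ("time","ee_pos","wrist_force","moment","opening","grip_force","joint_pos")});print(np.round(s["eef_rot"],3).tolist())
E
python3 - <<'E'
from h import *
st()
for c in ("scene","top"):
    save(c,c+"0")
    i=robot.camera_info(c);print(np.round(i["camera_matrix"],1).tolist(),np.round(i["T"],3).tolist())
    for q in ("ring","wheel_a","rack","stop","wire_end","arch","loop"):
        for r in robot.regions_of(q,c)[:3]:
            ys,xs=np.nonzero(r["region"]);print(c,q,round(r["p"],2),r["bbox"],xs.mean().round(1),ys.mean().round(1),len(xs))
E
```

```text
{'time': 0.0, 'ee_pos': [0.2245, 0.5827, 0.2302], 'wrist_force': [0.1677, -0.5391, -0.1594], 'moment': [-0.036, 0.0056, 0.0147], 'opening': 0.0853, 'grip_force': 0.0, 'joint_pos': [-72.5305, 22.0167, 0.9371, 78.5643, -0.3612, 79.5387, -2.6632]}
[[-0.933, 0.359, -0.001], [0.359, 0.933, -0.002], [-0.0, -0.002, -1.0]]
[[444.8, 0.0, 321.2], [0.0, 444.8, 240.8], [0.0, 0.0, 1.0]] [[-0.81, 0.388, -0.44, 0.985], [0.586, 0.564, -0.581, 0.576], [0.023, -0.729, -0.684, 0.797], [0.0, 0.0, 0.0, 1.0]]
scene ring 0.69 [288.9, 158.0, 19.4, 28.0] 298.6 171.5 424
scene ring 0.63 [406.3, 333.1, 17.1, 12.7] 414.6 338.2 159
scene wheel_a 0.64 [423.5, 344.9, 16.2, 17.7] 430.8 353.2 182
scene wheel_a 0.52 [440.9, 363.4, 15.2, 14.1] 447.2 368.8 159
scene rack 0.65 [401.1, 334.6, 58.3, 53.6] 430.3 362.0 723
scene stop 0.72 [258.1, 219.4, 59.8, 57.1] 287.6 247.4 241
scene arch 0.92 [196.5, 209.0, 172.3, 142.9] 281.1 279.9 12425
scene loop 0.93 [199.0, 209.9, 169.6, 140.5] 281.0 280.0 12351
[[457.9, 0.0, 322.6], [0.0, 457.9, 238.7], [0.0, 0.0, 1.0]] [[0.006, -0.998, 0.061, 0.504], [-1.0, -0.007, -0.02, -0.006], [0.02, -0.061, -0.998, 1.081], [0.0, 0.0, 0.0, 1.0]]
top ring 0.65 [144.3, 257.5, 58.9, 15.3] 176.8 264.4 360
top ring 0.58 [188.9, 259.4, 6.5, 13.0] 190.1 264.2 140
top ring 0.51 [257.9, 155.2, 157.0, 120.4] 333.9 213.4 16498
top wheel_a 0.44 [147.4, 254.3, 7.2, 21.5] 151.7 265.5 148
top rack 0.93 [158.4, 257.7, 42.3, 11.4] 180.2 264.4 242
top stop 0.88 [285.1, 214.6, 113.9, 16.4] 337.9 220.6 303
top arch 0.91 [257.5, 155.7, 157.0, 119.5] 333.5 213.4 16185
top loop 0.55 [254.8, 154.1, 158.9, 121.2] 333.6 213.3 16133
```

```bash
python3 - <<'E'
import cv2
a=cv2.imread("pics/scene0.png");b=cv2.imread("pics/top0.png")
cv2.imwrite("pics/s1.png",cv2.resize(a[190:400,190:470],None,fx=2.85,fy=2.85,interpolation=cv2.INTER_CUBIC))
cv2.imwrite("pics/t1.png",cv2.resize(b[140:300,130:430],None,fx=2.66,fy=2.66,interpolation=cv2.INTER_CUBIC))
E
```

```text
(no output)
```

View pics/s1.png

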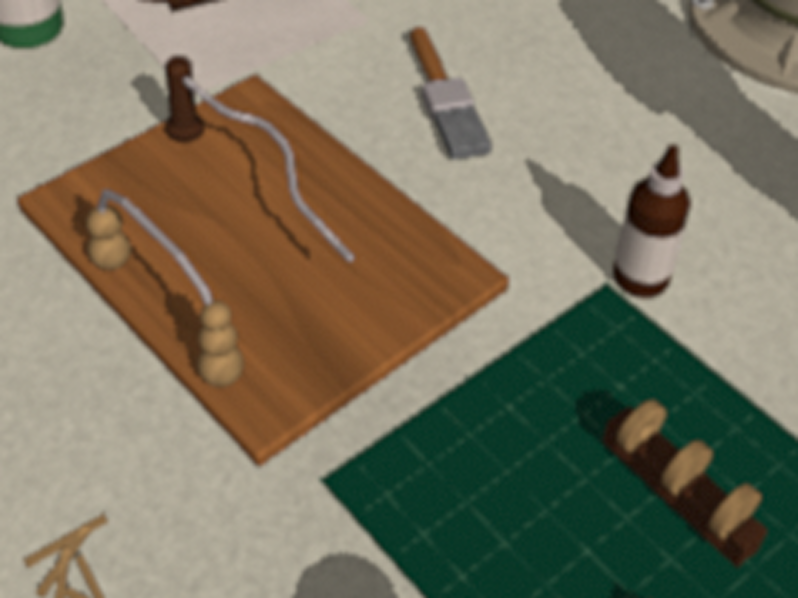

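View pics/t1.png

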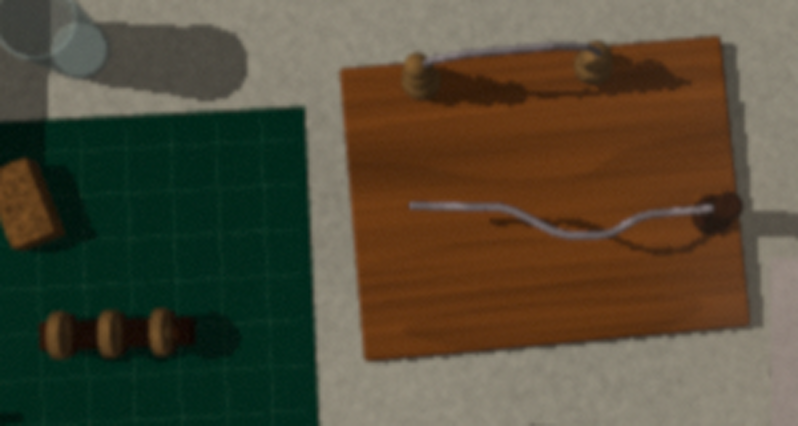

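View pics/scene0.png

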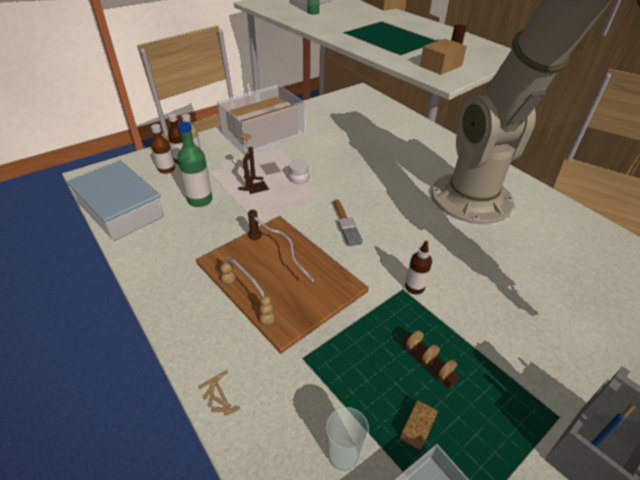

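```bash
cat >> h.py <<'E'
def centers(c,im):
    # subpixel wire centre line from low saturation against the brown board
    r=robot.regions_of("stop",c)[0]["region"].astype(np.uint8)
    m=cv2.dilate(r,np.ones((5,5)))>0
    f=im.astype(float);w=np.clip((f[:,:,2]-0.62*f[:,:,0]),0,None)  # blue relative to red
    return r,m,w
E
python3 - <<'E'
from h import *
ims={c:cv2.imread(f"pics/{c}0.png")[:,:,::-1] for c in("scene","top")}
v=[]
for c,(x0,y0,x1,y1) in (("scene",(250,205,330,290)),("top",(275,200,415,240))):
    r,m,w=centers(c,ims[c])
    np.save(f"m_{c}.npy",r)
    a=cv2.resize(ims[c][y0:y1,x0:x1],None,fx=5,fy=5,interpolation=cv2.INTER_NEAREST).copy()
    cs,_=cv2.findContours(cv2.resize(r[y0:y1,x0:x1],None,fx=5,fy=5,interpolation=cv2.INTER_NEAREST),0,2);cv2.drawContours(a,cs,-1,(0,255,255),1)
    v.append(a)
v.append(cv2.resize(ims["scene"][325:395,395:465],None,fx=5,fy=5,interpolation=cv2.INTER_CUBIC))
out=np.zeros((200+425,800,3),np.uint8);out[:200,:700]=v[1];out[200:625,:400]=v[0];out[200:550,420:770]=v[2]
cv2.imwrite("pics/z.png",out[:600,:,::-1])
E
```

```text
(no output)
```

View pics/z.png

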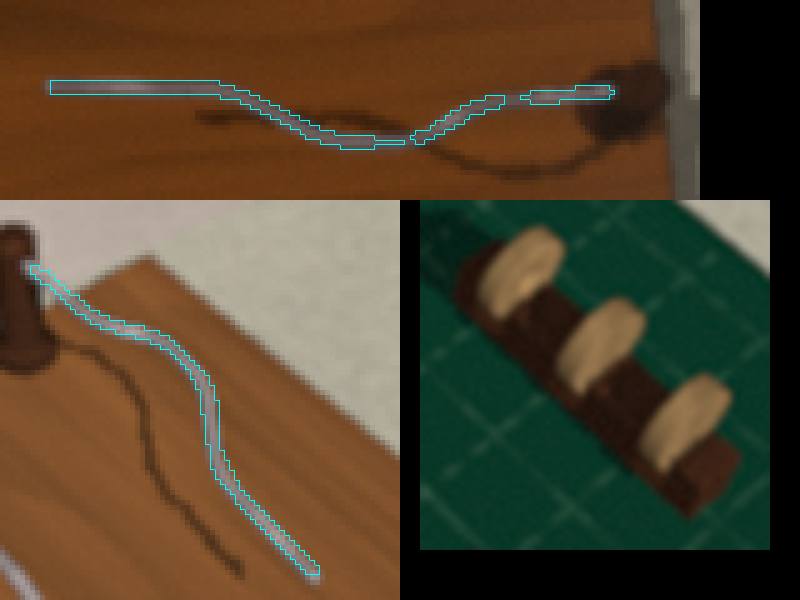

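```bash
cat > fit.py <<'E'
from h import *
from scipy.optimize import least_squares
from scipy.interpolate import make_interp_spline
N=8
def avg(c): return np.mean([robot.capture(c).astype(float) for _ in range(N)],0)
S,T=avg("scene"),avg("top");np.save("S.npy",S);np.save("T.npy",T)
ms,mt=np.load("m_scene.npy"),np.load("m_top.npy")
ratio=lambda f:np.clip(f[:,:,2]/(f[:,:,0]+1)-0.5,0,None)
rt,rs=ratio(T),ratio(S)
top=[]
cols=np.nonzero(mt.any(0))[0]
for u in range(cols.min(),cols.max()+1):
    cc=[q for q in cols if abs(q-u)<=3 and q in cols]
    v0=np.mean([np.nonzero(mt[:,q])[0].mean() for q in cc]);vv=np.arange(int(round(v0))-4,int(round(v0))+5)
    w=rt[vv,u]; 
    if w.sum()>.1: top.append((u,(w*vv).sum()/w.sum(),v0,w.sum()))
top=np.array(top)
sc=[]
rows=np.nonzero(ms.any(1))[0]
for v in rows:
    uu=np.nonzero(ms[v])[0];lo=uu.min()-2;k=np.arange(lo,uu.max()+3)
    w=rs[v,k]
    sc.append((v,(w*k).sum()/w.sum() if v>235 else uu.mean(),uu.mean(),w.sum()))
sc=np.array(sc);np.savez("cl.npz",top=top,sc=sc)
ti,tf=top[0],top[-1]
print("top ends",ti,tf,"scene ends",sc[0],sc[-1])
for p in top[::6]:print("T",p.round(2))
for p in sc[::4]:print("S",p.round(2))
E
python3 fit.py; python3 - <<'E'
from h import *
S=np.load("S.npy")
for (x,y) in ((414,338),(431,353),(447,369)):
    print(); print(S[y-12:y+13:1,x-10:x+11,0].round().astype(int)[4:24:2])
E
```

```text
top ends [285.         216.83175248 217.           0.74020314] [397.         218.0153333  218.           1.34944035] scene ends [218.         256.5        256.5          2.34319516] [279.         311.44498205 312.           1.60785555]
T [285.   216.83 217.     0.74]
T [291.   216.97 217.     0.83]
T [297.   217.   217.     0.92]
T [303.   217.1  217.     0.84]
T [309.   217.26 217.     0.79]
T [315.   217.26 217.     0.82]
T [321.   218.37 218.21   0.85]
T [327.   221.22 220.71   1.05]
T [333.   224.11 223.79   1.13]
T [339.   226.88 226.57   0.89]
T [345.   228.   227.93   0.86]
T [351.   227.91 228.     0.88]
T [357.   227.47 227.25   0.8 ]
T [363.   224.87 224.71   1.03]
T [369.   221.68 221.5    0.85]
T [375.   219.88 219.88   0.75]
T [381.   219.29 219.     0.76]
T [387.   218.9  218.64   0.88]
T [393.   218.37 218.     1.36]
S [218.   256.5  256.5    2.34]
S [222.   261.   261.     2.74]
S [226.   265.5  265.5    1.63]
S [230.   274.   274.     3.82]
S [234.   283.5  283.5    1.98]
S [238.   287.49 288.     1.63]
S [242.   290.15 290.5    1.26]
S [246.   291.24 291.5    1.17]

[... 2231 characters left out ...]
7  36  36  39  61  97 130 147 150 147 143 137 135 136 140 142
  137 106  47]
 [ 36  35  35  35  47  83 120 138 142 146 149 150 148 140 136 138 140 130
   96  46  11]
 [ 38  35  37  56  91 118 131 135 138 144 149 147 139 135 138 138 122  79
   32   8  14]
 [ 33  37  56  88 111 119 125 130 138 146 146 141 135 132 124  98  63  34
   15   5   6]
 [ 34  44  71  92 102 110 121 133 142 146 141 125 100  75  61  55  55  56
   54  44  25]
 [ 35  42  60  76  88 104 126 142 141 129 100  71  57  55  56  58  60  60
   61  61  59]
 [ 43  48  49  53  68 101 134 126  86  62  56  56  58  59  59  59  60  60
   61  63  61]
 [ 22  37  48  52  54  64  77  69  44  38  48  56  60  60  60  61  62  62
   63  60  45]]
```

```bash
cat > fit2.py <<'E'
from h import *
from scipy.optimize import least_squares
from scipy.interpolate import make_interp_spline
d=np.load("cl.npz");top,sc=d["top"],d["sc"]
I={c:robot.camera_info(c) for c in("scene","top")}
def P(c,X):
    K=np.array(I[c]["camera_matrix"]);M=np.linalg.inv(np.array(I[c]["T"]));q=(X@M[:3,:3].T+M[:3,3])@K.T;return q[:,:2]/q[:,2:]
ye=onz("top",top[0,0]-.3,top[0,1],.09)[1];ys=onz("top",393.5,218,.085)[1]
kn=np.linspace(ys-.02,ye+.006,13);yy=np.linspace(kn[0],kn[-1],300)
def curve(p,y=yy):
    return np.c_[make_interp_spline(kn,p[:13])(y),y,make_interp_spline(kn,p[13:26])(y)]
def res(p):
    X=curve(p);t=P("top",X);s=P("scene",X)
    o=np.argsort(t[:,0]);T_=top[top[:,0]<392]
    r1=np.interp(T_[:,0],t[o,0],t[o,1])-T_[:,1]
    o=np.argsort(s[:,1]);r2=np.interp(sc[:,0],s[o,1],s[o,0])-sc[:,1]
    reg=np.r_[np.diff(p[:13],3),np.diff(p[13:],3)]*30
    return np.r_[r1,r2*.8,reg]
p=np.r_[np.full(13,.55),np.full(13,.09)]
s=least_squares(res,p,loss="soft_l1",f_scale=.5);p=s.x;n=(top[:,0]<392).sum()
r=res(p);print("rms top",np.sqrt((r[:n]**2).mean()),"scene",np.sqrt((r[n:n+len(sc)]**2).mean()))
np.savez("wire.npz",kn=kn,p=p,ye=ye,ys=ys)
print("end y",ye,"stop y",ys)
for y in np.arange(ye,ys-.011,-.012):
    a,b=curve(p,np.array([y+.003,y-.003]));m=(a+b)/2;t=(b-a)/np.linalg.norm(b-a)
    print(np.round(m*1000,1),"yaw",np.degrees(np.arctan2(t[0],-t[1])).round(1),"pitch",np.degrees(np.arcsin(t[2])).round(1))
X=curve(p);print("scene proj end",P("scene",curve(p,np.array([ye,ys]))),"obs",sc[-1,:2],sc[0,:2])
# ring
S,T=np.load("S.npy"),np.load("T.npy")
def wood(f,x0,y0,x1,y1):
    m=np.zeros(f.shape[:2],bool);m[y0:y1,x0:x1]=(f[y0:y1,x0:x1,0]>85)&(f[y0:y1,x0:x1,0]>f[y0:y1,x0:x1,2]*1.3);return cv2.connectedComponentsWithStats(m.astype(np.uint8))
n_,_,stt,ce=wood(T,140,250,210,280);print("top",stt[1:].tolist(),ce[1:].round(2).tolist())
n_,_,st2,ce2=wood(S,398,325,462,392);print("scene",st2[1:].tolist(),ce2[1:].round(2).tolist())
E
python3 fit2.py
```

```text
rms top 0.16116191126409019 scene 0.08528695166473703
end y 0.05734438320947586 stop y -0.18051610315562933
[612.8  57.3  83.5] yaw 2.0 pitch -2.7
[613.   45.3  83.1] yaw -0.5 pitch -0.8
[612.8  33.3  83.1] yaw -1.2 pitch -0.2
[612.6  21.3  83. ] yaw -0.2 pitch -0.7
[612.7   9.3  82.8] yaw 0.7 pitch -0.9
[612.6  -2.7  82.8] yaw -1.8 pitch 1.9
[611.5 -14.7  83.7] yaw -9.6 pitch 6.8
[608.  -26.7  85.9] yaw -23.4 pitch 12.0
[601.8 -38.7  88.7] yaw -29.5 pitch 10.7
[595.5 -50.7  90.2] yaw -24.2 pitch 1.2
[591.2 -62.7  89.9] yaw -15.4 pitch -2.6
[588.9 -74.7  89.9] yaw -5.9 pitch 2.7
[588.7 -86.7  90.4] yaw 3.8 pitch 1.3
[590.5 -98.7  89.9] yaw 13.7 pitch -5.4
[ 594.7 -110.7   88.7] yaw 24.1 pitch -4.5
[ 600.9 -122.7   88.2] yaw 28.7 pitch -0.5
[ 606.3 -134.7   88.1] yaw 17.5 pitch -0.6
[ 608.4 -146.7   87.8] yaw 3.6 pitch -2.2
[ 609.1 -158.7   87.3] yaw 5.1 pitch -2.2
[ 610.3 -170.7   86.9] yaw 5.3 pitch -1.7
[ 610.4 -182.7   86.6] yaw -5.6 pitch -1.2
scene proj end [[311.97043075 279.45810946]
 [257.00566399 218.56323932]] obs [279.         311.44498205] [218.  256.5]
top [[148, 259, 4, 13, 40], [167, 259, 4, 13, 45], [187, 258, 3, 13, 36]] [[149.32, 264.9], [168.64, 264.64], [188.08, 264.14]]
scene [[408, 331, 16, 18, 173], [423, 345, 17, 19, 179], [440, 360, 17, 19, 179]] [[414.87, 338.68], [430.73, 353.15], [447.64, 368.5]]
```

```bash
python3 - <<'E'
from h import *
from scipy.optimize import minimize
S,T=np.load("S.npy"),np.load("T.npy")
print(T[264,140:205,0].round().astype(int).tolist());print(T[264,140:205,2].round().astype(int).tolist())
print("x at top centre", onz("top",188,264.2,.04),onz("top",149.3,265,.04))
# scene silhouette fit of each disc, z fixed
a=np.linspace(0,2*np.pi,60)
for cen,box in (((414.87,338.68),(400,325,426,352)),((430.7,353.15),(416,339,444,367)),((447.6,368.5),(432,354,462,384))):
    x0,y0,x1,y1=box;m=np.zeros((480,640),np.uint8);m[y0:y1,x0:x1]=(S[y0:y1,x0:x1,0]>80)&(S[y0:y1,x0:x1,0]>1.3*S[y0:y1,x0:x1,2])
    n,l,stt,ce=cv2.connectedComponentsWithStats(m);k=1+np.argmax(stt[1:,4]);m=l==k
    def cost(q,show=0):
        x,y,yaw=q[0],q[1],q[2]
        r=np.array([-np.sin(yaw),np.cos(yaw),0]);e=np.array([np.cos(yaw),np.sin(yaw),0])
        pts=[]
        for s in(-.005,.005):
            for t in a:
                p=np.array([x,y,.034])+s*r+.02*np.cos(t)*e+[0,0,.02*np.sin(t)]
                if p[2]>.026 : pts.append(proj("scene",p))
        h=cv2.convexHull(np.float32(pts)*8).astype(np.int32);b=np.zeros((8*(y1-y0),8*(x1-x0)),np.uint8)
        cv2.fillConvexPoly(b,h-np.int32([8*x0,8*y0])+4,1)
        b=cv2.resize(b.astype(np.float32),(x1-x0,y1-y0),interpolation=cv2.INTER_AREA)
        return np.abs(b-m[y0:y1,x0:x1]).sum()
    p0=onz("scene",*cen,.038)
    r=minimize(cost,[p0[0],p0[1],0],method="Nelder-Mead",options=dict(initial_simplex=[[p0[0],p0[1],0],[p0[0]+.006,p0[1],0],[p0[0],p0[1]+.006,0],[p0[0],p0[1],.1]],maxiter=120))
    print(r.x.round(4),r.fun)
E
```

```text
[3, 2, 4, 8, 23, 36, 53, 84, 104, 111, 108, 85, 56, 42, 42, 46, 40, 28, 23, 22, 22, 23, 22, 22, 22, 28, 57, 94, 108, 111, 103, 67, 44, 42, 45, 38, 28, 24, 23, 23, 23, 22, 22, 23, 24, 43, 82, 104, 107, 99, 72, 54, 55, 50, 42, 38, 34, 27, 22, 21, 21, 16, 13, 8, 4]
[28, 28, 28, 28, 21, 13, 17, 30, 40, 43, 43, 33, 22, 17, 16, 18, 14, 8, 4, 5, 4, 6, 4, 4, 4, 6, 20, 36, 41, 43, 40, 26, 17, 15, 17, 14, 8, 5, 5, 6, 4, 5, 5, 5, 5, 13, 30, 40, 41, 38, 27, 21, 22, 20, 14, 9, 6, 6, 6, 5, 4, 3, 5, 9, 13]
x at top centre [0.50852748 0.27725065 0.04      ] [0.50622022 0.36388621 0.04      ]Traceback (most recent call last):
  File "<stdin>", line 24, in <module>
    res = _minimize_neldermead(fun, x0, args, callback, bounds=bounds,
                               **options)
    fxr = func(xr)
    fx = function(np.copy(x), *(wrapper_args + args))
  File "<stdin>", line 18, in cost
  File "h.py", line 12, in proj
    i=robot.camera_info(c);K=np.array(i["camera_matrix"]);T=np.linalg.inv(np.array(i["T"]))
ValueError: time passes only in moves, steps and waits
```

```bash
python3 - <<'E'
from h import *
import json
C={c:robot.camera_info(c) for c in("scene","top")}
json.dump({c:{k:np.array(C[c][k]).tolist() for k in C[c]} for c in C},open("cam.json","w"))
s=open("h.py").read().replace("robot.camera_info(c)","C[c]").replace("from rig import robot","from rig import robot\nimport json\nC=json.load(open('cam.json'))")
open("h.py","w").write(s)
E
python3 - <<'E'
from h import *
from scipy.optimize import minimize
S,T=np.load("S.npy"),np.load("T.npy")
a=np.linspace(0,2*np.pi,60)
for cen,box in (((414.87,338.68),(400,325,426,352)),((447.6,368.5),(432,354,462,384))):
    x0,y0,x1,y1=box;m=np.zeros((480,640),np.uint8);m[y0:y1,x0:x1]=(S[y0:y1,x0:x1,0]>80)&(S[y0:y1,x0:x1,0]>1.3*S[y0:y1,x0:x1,2])
    n,l,stt,ce=cv2.connectedComponentsWithStats(m);k=1+np.argmax(stt[1:,4]);m=l==k
    def cost(q):
        x,y=q;yaw=-.026
        r=np.array([-np.sin(yaw),np.cos(yaw),0]);e=np.array([np.cos(yaw),np.sin(yaw),0])
        pts=[proj("scene",np.array([x,y,.034])+s*r+.02*np.cos(t)*e+[0,0,.02*np.sin(t)]) for s in(-.005,.005) for t in a if np.sin(t)>-.4]
        h=cv2.convexHull(np.float32(pts)*8).astype(np.int32);b=np.zeros((8*(y1-y0),8*(x1-x0)),np.uint8)
        cv2.fillConvexPoly(b,h-np.int32([8*x0,8*y0])+4,1)
        b=cv2.resize(b.astype(np.float32),(x1-x0,y1-y0),interpolation=cv2.INTER_AREA)
        return np.abs(b-m[y0:y1,x0:x1]).sum()
    p0=onz("scene",*cen,.038)[:2]
    r=minimize(cost,p0,method="Nelder-Mead",options=dict(initial_simplex=[p0,p0+[.006,0],p0+[0,.006]],maxiter=80))
    print(r.x.round(4),r.fun)
print(onz("top",188.05,264.1,.051),onz("top",149.3,265,.051))
st()
E
```

```text
[0.5083 0.275 ] 28.015625
[0.504  0.3603] 33.140625
[0.50870833 0.27415567 0.051     ] [0.50620189 0.35998138 0.051     ]
{'time': 1.7, 'ee_pos': [0.2247, 0.5832, 0.2313], 'wrist_force': [0.4524, -0.7722, -0.6053], 'moment': [-0.0082, -0.0114, 0.0085], 'opening': 0.0852, 'grip_force': 0.0, 'joint_pos': [-72.5293, 21.9686, 0.9396, 78.5026, -0.3616, 79.5386, -2.6644]}
[[-0.933, 0.36, -0.0], [0.36, 0.933, -0.0], [0.0, -0.0, -1.0]]
```

Emit:
jog_arm:
  series:
    - [1, 0.95, -1.03, 0, 0, 0, -1.4]
    - [1, 2.1, -2.3, 0, 0, 0, -2.8]
    - [1, 3.2, -3.4, 0, 0, 0, -4.2]
    - [1, 4.2, -4.6, -0.2, 0, 0, -5.6]
    - [1, 5.3, -5.8, -0.5, 0, 0, -7]
    - [1, 6.4, -6.9, -1, 0, 0, -8.4]
    - [1, 7.4, -8, -1.5, 0, 0, -9.8]
    - [1, 8.4, -9.2, -2, 0, 0, -11.2]
    - [1, 9.46, -10.29, -2.5, 0, 0, -12.6]
    - [1, 9.46, -10.29, -3, 0, 0, -13.4]
  force: 25

```text
time: 2.53
ee_pos: [0.4998, 0.2849, 0.1528]
eef_rot: [[-0.026, 1.0, 0.003], [1.0, 0.026, 0.002], [0.002, 0.004, -1.0]]
wrist_force: [0.5, 0.5, -0.2]
opening: 0.0854
grip_force: 0.0
```

Emit:
jog_arm:
  series:
    - [1, 0, 0, -0.5, 0, 0, 0]
    - [1, 0, 0, -1.5, 0, 0, 0]
    - [1, 0, 0, -2.5, 0, 0, 0]
    - [1, 0, 0, -3.3, 0, 0, 0]
    - [1, 0, 0, -3.9, 0, 0, 0]
    - [1, 0, 0, -4.25, 0, 0, 0]
    - [1, 0, 0, -4.25, 0, 0, 0]
    - [1, 0, 0, -4.25, 0, 0, 0]
    - [1, 0, 0, -4.25, 0, 0, 0]
    - [1, 0, 0, -4.25, 0, 0, 0]

```text
time: 3.37
ee_pos: [0.4983, 0.2873, 0.0255]
eef_rot: [[-0.034, 0.999, 0.002], [0.999, 0.034, 0.002], [0.002, 0.002, -1.0]]
wrist_force: [0.3, -0.4, 0.0]
opening: 0.0855
grip_force: 0.0
```

Emit:
jog_arm:
  series:
    - [0.3, 0, 0, 0, 0, 0, 0]
    - [0.1, 0, 0, 0, 0, 0, 0]
    - [-0.3, 0, 0, 0, 0, 0, 0]
    - [-0.3, 0, 0, 0, 0, 0, 0]
    - [-0.3, 0, 0, 0, 0, 0, 0]
    - [-0.3, 0, 0, 0, 0, 0, 0]
    - [-0.3, 0, 0, 0, 0, 0, 0]
    - [-0.3, 0, 0, 0, 0, 0, 0]
    - [-0.3, 0, 0, 0, 0, 0, 0]
    - [-0.3, 0, 0, 0, 0, 0, 0]

```text
time: 4.2
ee_pos: [0.4997, 0.2873, 0.0256]
eef_rot: [[-0.033, 0.999, 0.005], [0.999, 0.033, 0.002], [0.002, 0.005, -1.0]]
wrist_force: [3.5, 0.6, 6.2]
opening: 0.0299
grip_force: 2.9
```

```bash
python3 - <<'E'
from h import *
st();a=save("scene","s3");b=save("top","t3")
out=np.zeros((600,800,3),np.uint8)
out[:,:420]=cv2.resize(a[300:400,390:460],(420,600),interpolation=cv2.INTER_CUBIC);out[:400,420:]=cv2.resize(b[220:300,130:206],(380,400),interpolation=cv2.INTER_CUBIC)
cv2.imwrite("pics/z3.png",out[:,:,::-1])
E
```

```text
{'time': 4.2, 'ee_pos': [0.4997, 0.2873, 0.0256], 'wrist_force': [3.491, 0.5655, 6.1998], 'moment': [0.0343, -0.9167, 0.0562], 'opening': 0.0299, 'grip_force': 2.9264, 'joint_pos': [-48.2683, 27.3815, 19.3254, 100.813, -10.9026, 53.3403, -22.561]}
[[-0.033, 0.999, 0.005], [0.999, 0.033, 0.002], [0.002, 0.005, -1.0]]
```

View pics/z3.png

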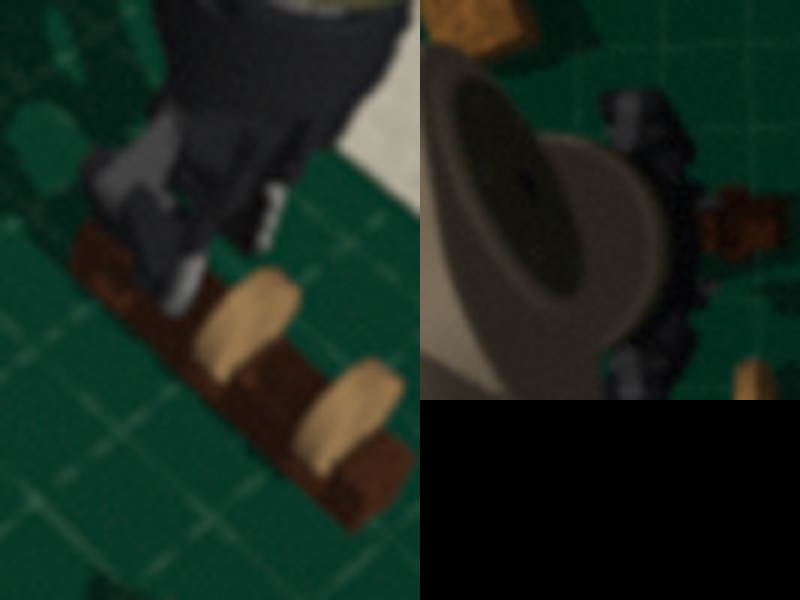

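Emit:
jog_arm:
  series:
    - [0, 0, 0, 0.5, 0, 0, 0]
    - [0.3, 0, 0, 1.5, 0, 0, 0]
    - [0.6, 0, 0, 2.5, 0, 0, 0]
    - [1, 0, 0, 3.5, 0, 0, 0]
    - [1, 0, 0.5, 4.5, 0, 0, 0]
    - [1, 0, 1.5, 5.2, 0, 0, 0]
    - [1, 0, 2.5, 5.2, 0, 0, 0]
    - [1, 0, 3.5, 5.2, 0, 0, 0]
    - [1, 0, 4, 5.2, 0, 0, 0]
    - [1, 0, 4, 5.2, 0, 0, 0]

```text
time: 5.13
ee_pos: [0.4949, 0.4116, 0.1791]
eef_rot: [[-0.04, 0.999, -0.002], [0.999, 0.04, 0.001], [0.002, -0.002, -1.0]]
wrist_force: [-0.7, 0.6, -0.2]
opening: 0.0855
grip_force: 0.0
```

```bash
python3 - <<'E'
from h import *
st();a=save("scene","s4");b=save("top","t4")
for c in("scene","top"):
    for r in robot.regions_of("ring",c)[:4]:print(c,r["p"],r["bbox"])
out=np.zeros((600,800,3),np.uint8)
out[:,:420]=cv2.resize(a[260:400,380:478],(420,600),interpolation=cv2.INTER_CUBIC);out[:500,420:]=cv2.resize(b[240:340,140:216],(380,500),interpolation=cv2.INTER_CUBIC)
cv2.imwrite("pics/z4.png",out[:,:,::-1])
E
```

```text
{'time': 5.1333, 'ee_pos': [0.4949, 0.4116, 0.1791], 'wrist_force': [-0.7449, 0.5791, -0.2263], 'moment': [-0.0134, 0.0218, -0.0043], 'opening': 0.0855, 'grip_force': 0.0, 'joint_pos': [-55.7624, 26.4799, 18.8924, 80.4105, -8.7405, 74.5452, -34.0949]}
[[-0.04, 0.999, -0.002], [0.999, 0.04, 0.001], [0.002, -0.002, -1.0]]
scene 0.65 [439.6, 360.6, 14.7, 16.2]
top 0.46 [199.8, 333.2, 6.5, 16.3]
```

View pics/z4.png

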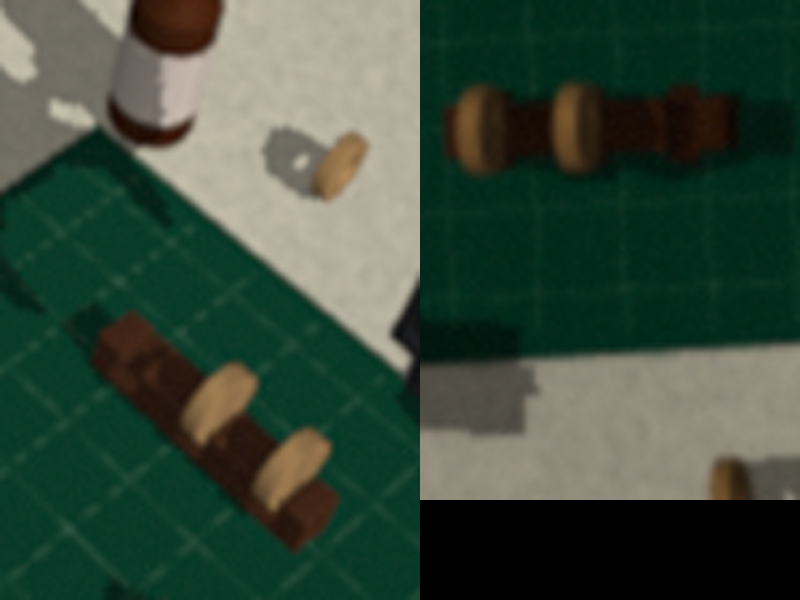

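```bash
python3 - <<'E'
from h import *
def find(im,box,):
    x0,y0,x1,y1=box;f=im[y0:y1,x0:x1].astype(int)
    m=((f[:,:,0]>1.5*f[:,:,2])&(f[:,:,0]>60)).astype(np.uint8)
    n,l,s,c=cv2.connectedComponentsWithStats(m)
    return [(s[k].tolist(),(c[k]+[x0,y0]).round(1).tolist()) for k in range(1,n) if s[k,4]>15]
b0=cv2.imread("pics/t3.png")[:,:,::-1];print(4.25,find(b0,(185,280,230,400)))
b0=cv2.imread("pics/t4.png")[:,:,::-1];print(5.25,find(b0,(185,280,230,400)))
a0=cv2.imread("pics/s4.png")[:,:,::-1];print(5.2,find(a0,(440,270,480,320)))
a=save("scene","s5");print(robot.read_state()["time"],find(a,(440,240,500,320)))
b=save("top","t5");print(robot.read_state()["time"],find(b,(185,280,230,430)))
E
```

```text
4.25 [([8, 12, 6, 17, 78], [195.4, 300.2])]
5.25 [([13, 52, 6, 17, 73], [200.3, 339.9])]
5.2 [([13, 21, 12, 16, 109], [458.6, 298.4])]
5.3833 [([16, 49, 12, 15, 107], [461.5, 295.7])]
5.4333 [([14, 57, 6, 17, 73], [201.1, 345.3])]
```

Emit:
jog_arm:
  series:
    - [1, 0, 0, 0, 0, 0, 1.4]
    - [1, 0, 0, 0, 0, 0, 2.8]
    - [1, 0, 0, 0, 0, 0, 4.2]
    - [1, 0, 0, 0, 0, 0, 5.6]
    - [1, 0, 0, 0, 0, 0, 7]
    - [1, 0, 0, 0, 0, 0, 8.4]
    - [1, 0, 0, 0, 0, 0, 9.8]
    - [1, 0, 0, 0, 0, 0, 11.2]
    - [1, 0, 0, 0, 0, 0, 12.6]
    - [1, 0, 0, 0, 0, 0, 14]

```text
time: 6.27
ee_pos: [0.4978, 0.4055, 0.1801]
eef_rot: [[-0.952, 0.306, 0.0], [0.306, 0.952, -0.0], [-0.0, -0.0, -1.0]]
wrist_force: [-0.1, 0.4, 0.8]
opening: 0.0851
grip_force: 0.0
```

```bash
cat >> h.py <<'E'
def find(im,box,):
    x0,y0,x1,y1=box;f=im[y0:y1,x0:x1].astype(int)
    m=((f[:,:,0]>1.5*f[:,:,2])&(f[:,:,0]>60)).astype(np.uint8)
    n,l,s,c=cv2.connectedComponentsWithStats(m)
    return [(s[k].tolist(),(c[k]+[x0,y0]).round(1).tolist()) for k in range(1,n) if s[k,4]>15]
E
python3 - <<'E'
from h import *
st()
for i in range(2):
    t=robot.read_state()["time"]
    a=save("scene",f"s6{i}");b=save("top",f"t6{i}")
    print(t,find(a,(440,200,520,320)),find(b,(185,280,240,480)))
for u,v in((195.4,300.2),(200.3,339.9),(201.1,345.3)):print(onz("top",u,v,.025))
print("scene",onz("scene",458.6,298.4,.022),onz("scene",461.5,295.7,.022),"glue",onz("scene",415,288,0))
E
```

```text
{'time': 6.2667, 'ee_pos': [0.4978, 0.4055, 0.1801], 'wrist_force': [-0.1178, 0.4225, 0.762], 'moment': [-0.0331, 0.0123, 0.0201], 'opening': 0.0851, 'grip_force': 0.0, 'joint_pos': [-46.6379, 25.57, 6.5228, 80.1833, -2.8972, 74.403, 32.2104]}
[[-0.952, 0.306, 0.0], [0.306, 0.952, -0.0], [-0.0, -0.0, -1.0]]
6.2667 [([19, 86, 13, 15, 114], [464.6, 292.8])] [([14, 61, 7, 17, 77], [201.4, 348.7])]
6.3667 [([73, 69, 7, 6, 16], [516.3, 271.7]), ([19, 86, 13, 15, 111], [464.5, 292.8])] [([14, 62, 8, 17, 79], [201.6, 350.1])]
[0.42677319 0.2626267  0.025     ]
[0.33736684 0.24955242 0.025     ]
[0.32527532 0.24748311 0.025     ]
scene [0.3414361  0.24795469 0.022     ] [0.32988479 0.24639469 0.022     ] glue [0.3843372  0.15762215 0.        ]
```

```bash
cat >> h.py <<'E'
from scipy.optimize import minimize
def hull_mask(c,pts,box):
    x0,y0,x1,y1=box;h=cv2.convexHull(np.float32([proj(c,p) for p in pts])*8).astype(np.int32)
    b=np.zeros((8*(y1-y0),8*(x1-x0)),np.uint8);cv2.fillConvexPoly(b,h-np.int32([8*x0,8*y0])+4,1)
    return cv2.resize(b.astype(np.float32),(x1-x0,y1-y0),interpolation=cv2.INTER_AREA)
def disc(x,y,z,yaw,n=24):
    r=np.array([-np.sin(yaw),np.cos(yaw),0]);e=np.array([np.cos(yaw),np.sin(yaw),0])
    return [np.array([x,y,z])+s*r+.02*np.cos(t)*e+[0,0,.02*np.sin(t)] for s in(-.005,.005) for t in np.linspace(0,2*np.pi,n)]
E
python3 - <<'E'
from h import *
ob=[]
for c,n,box in(("scene","s61",(450,278,480,310)),("top","t61",(190,335,216,366))):
    f=cv2.imread(f"pics/{n}.png")[:,:,::-1].astype(int);x0,y0,x1,y1=box;f=f[y0:y1,x0:x1]
    m=(f[:,:,0]>1.4*f[:,:,2])&(f[:,:,0]>35);ob.append((c,m,box));print(c,m.sum())
    print("\n".join("".join(".#"[k] for k in r) for r in m[::2]))
def cost(q): return sum(np.abs(hull_mask(c,disc(q[0],q[1],.02,q[2]),b)-m).sum() for c,m,b in ob)
best=min((minimize(cost,[.317,.245,y],method="Nelder-Mead",options=dict(initial_simplex=[[.317,.245,y],[.322,.245,y],[.317,.25,y],[.317,.245,y+.15]],maxiter=90)) for y in(0,.2,.4)),key=lambda r:r.fun)
print(best.x.round(4),np.degrees(best.x[2]),best.fun)
E
```

```text
scene 115Traceback (most recent call last):
  File "<stdin>", line 6, in <module>
  File "<stdin>", line 6, in <genexpr>
  File "<stdin>", line 6, in <genexpr>
TypeError: string indices must be integers, not 'numpy.bool'
```

```bash
python3 - <<'E'
from h import *
ob=[]
for c,n,box in(("scene","s61",(450,278,480,310)),("top","t61",(190,335,216,366))):
    f=cv2.imread(f"pics/{n}.png")[:,:,::-1].astype(int);x0,y0,x1,y1=box;f=f[y0:y1,x0:x1]
    m=(f[:,:,0]>1.4*f[:,:,2])&(f[:,:,0]>35);ob.append((c,m,box))
    print("\n".join("".join(".#"[int(k)] for k in r) for r in m[::2]))
def cost(q): return sum(np.abs(hull_mask(c,disc(q[0],q[1],.02,q[2]),b)-m).sum() for c,m,b in ob)
best=min((minimize(cost,[.317,.245,y],method="Nelder-Mead",options=dict(initial_simplex=[[.317,.245,y],[.322,.245,y],[.317,.25,y],[.317,.245,y+.15]],maxiter=90)) for y in(0,.2,.4)),key=lambda r:r.fun)
print(best.x.round(4),np.degrees(best.x[2]),best.fun)
E
```

```text
..............................
..............................
..............................
..............................
................####..........
..............########........
............#########.........
...........#########..........
.........##########...........
.........########.............
.........#######..............
...........###................
..............................
..............................
..............................
..............................
..........................
..........................
..........................
..........................
..........######..........
.........########.........
.........########.........
.........#########........
.........#########........
.........#########........
..........########........
..........#######.........
.............#............
..........................
..........................
..........................
[0.3148 0.2438 0.1843] 10.55968343567614 39.140625
```

```bash
cat >> h.py <<'E'
from scipy.spatial.transform import Rotation as Ro
def plan(p,R):
    s=robot.read_state();print("t",round(s["time"],2),"shift",np.round((np.array(p)-s["ee_pos"])/.03,2).tolist(),"turn",np.round(Ro.from_matrix(np.array(R)@np.array(s["eef_rot"]).T).as_rotvec(degrees=True)/5,2).tolist())
def tool(ang,tilt=0,axis=None):
    # tool down, tool y at angle ang (deg); tilt (deg) about horizontal tool y axis
    y=np.array([np.cos(np.radians(ang)),np.sin(np.radians(ang)),0]);z=np.array([0,0,-1.]);R=np.c_[np.cross(y,z),y,z]
    return Ro.from_rotvec(np.radians(tilt)*y).as_matrix()@R
E
python3 - <<'E'
from h import *
R=tool(100.5,18);print(R.round(2).tolist())
plan((.345,.25,.12),R);plan((.318,.2445,.0285),R)
E
```

```text
[[-0.94, -0.18, -0.3], [-0.17, 0.98, -0.06], [0.31, 0.0, -0.95]]
t 6.47 shift [-5.09, -5.2, -2.0] turn [0.25, 3.63, 5.73]
t 6.47 shift [-5.99, -5.38, -5.05] turn [0.25, 3.63, 5.73]
```

Emit:
jog_arm:
  series:
    - [0.5, -0.6, -0.6, 0, 0, 0.4, 0.6]
    - [0.2, -1.3, -1.3, -0.2, 0, 0.8, 1.2]
    - [0.2, -2, -2, -0.4, 0.1, 1.3, 2]
    - [0.2, -2.7, -2.7, -0.8, 0.1, 1.8, 2.9]
    - [0.2, -3.4, -3.4, -1.2, 0.2, 2.3, 3.7]
    - [0.2, -4.1, -4.1, -1.6, 0.2, 2.8, 4.5]
    - [0.2, -4.6, -4.7, -2, 0.25, 3.2, 5.2]
    - [0.2, -5.09, -5.2, -2, 0.25, 3.63, 5.73]
    - [0.2, -5.09, -5.2, -2, 0.25, 3.63, 5.73]
    - [0.2, -5.09, -5.2, -2, 0.25, 3.63, 5.73]
  force: 60

```text
time: 7.3
ee_pos: [0.3448, 0.2502, 0.1199]
eef_rot: [[-0.935, -0.183, -0.304], [-0.174, 0.983, -0.056], [0.309, 0.001, -0.951]]
wrist_force: [-0.8, -0.3, 0.3]
opening: 0.0513
grip_force: 0.0
```

```bash
python3 - <<'E'
from h import *
st()
plan((.318,.2445,.0285),tool(100.5,18))
a=save("scene","s7");print(find(a,(445,270,485,320)))
E
```

```text
{'time': 7.3, 'ee_pos': [0.3448, 0.2502, 0.1199], 'wrist_force': [-0.767, -0.347, 0.2771], 'moment': [0.068, -0.3389, 0.0308], 'opening': 0.0513, 'grip_force': 0.0, 'joint_pos': [-35.9261, 16.0476, 1.9968, 103.591, -7.8244, 77.0699, 69.4752]}
[[-0.935, -0.183, -0.304], [-0.174, 0.983, -0.056], [0.309, 0.001, -0.951]]
t 7.3 shift [-0.89, -0.19, -3.05] turn [-0.01, 0.0, -0.0]
[([14, 16, 13, 15, 109], [464.6, 292.7])]
```

Emit:
jog_arm:
  series:
    - [0.2, -0.3, -0.06, -0.6, 0, 0, 0]
    - [0.2, -0.6, -0.12, -1.3, 0, 0, 0]
    - [0.2, -0.8, -0.19, -2, 0, 0, 0]
    - [0.2, -0.89, -0.19, -2.6, 0, 0, 0]
    - [0.2, -0.89, -0.19, -3.05, 0, 0, 0]
    - [0.2, -0.89, -0.19, -3.05, 0, 0, 0]
    - [0.2, -0.89, -0.19, -3.05, 0, 0, 0]
    - [0.2, -0.89, -0.19, -3.05, 0, 0, 0]
    - [0.2, -0.89, -0.19, -3.05, 0, 0, 0]
    - [0.2, -0.89, -0.19, -3.05, 0, 0, 0]

```text
time: 8.18
ee_pos: [0.3187, 0.2456, 0.0292]
eef_rot: [[-0.935, -0.187, -0.302], [-0.179, 0.982, -0.055], [0.307, 0.002, -0.952]]
wrist_force: [1.0, 0.3, -0.3]
opening: 0.0512
grip_force: 0.0
```

```bash
python3 - <<'E'
from h import *
st()
a=save("scene","s8");print(find(a,(445,270,485,320)))
cv2.imwrite("pics/z8.png",cv2.resize(a[220:340,390:550],None,fx=5,fy=5,interpolation=cv2.INTER_CUBIC)[:,:,::-1])
E
```

```text
{'time': 8.1833, 'ee_pos': [0.3187, 0.2456, 0.0292], 'wrist_force': [0.9807, 0.2578, -0.3197], 'moment': [0.0988, -0.3064, 0.0043], 'opening': 0.0512, 'grip_force': 0.0, 'joint_pos': [-36.4038, 20.3321, 1.0886, 111.5442, -8.6713, 64.7024, 70.3269]}
[[-0.935, -0.187, -0.302], [-0.179, 0.982, -0.055], [0.307, 0.002, -0.952]]
[([14, 16, 13, 15, 100], [464.7, 292.7])]
```

View pics/z8.png

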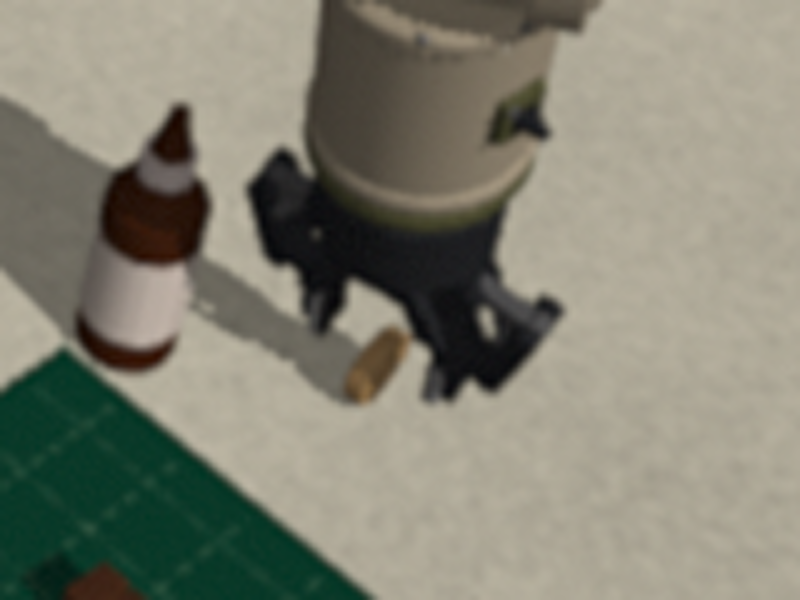

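Emit:
jog_arm:
  series:
    - [0, 0, 0, 0, 0, 0, 0]
    - [-0.2, 0, 0, 0, 0, 0, 0]
    - [-0.4, 0, 0, 0, 0, 0, 0]
    - [-0.6, 0, 0, 0, 0, 0, 0]
    - [-0.8, 0, 0, 0, 0, 0, 0]
    - [-1, 0, 0, 0, 0, 0, 0]
    - [-1, 0, 0, 0, 0, 0, 0]
    - [-1, 0, 0, 0, 0, 0, 0]
    - [-1, 0, 0, 0, 0, 0, 0]
    - [-1, 0, 0, 0, 0, 0, 0]
  force: 50

```text
time: 9.07
ee_pos: [0.3179, 0.245, 0.0284]
eef_rot: [[-0.934, -0.187, -0.304], [-0.179, 0.982, -0.056], [0.309, 0.002, -0.951]]
wrist_force: [-0.2, 0.4, 3.2]
opening: 0.0083
grip_force: 51.6
```

Emit:
jog_arm:
  series:
    - [-1, 0, 0, 0.2, 0, 0, 0]
    - [-1, 0, 0, 0.6, 0, 0, 0]
    - [-1, 0.2, 0, 1.2, 0, 0, 0]
    - [-1, 0.5, 0.1, 2, 0.1, -0.6, 0]
    - [-1, 1, 0.2, 3, 0.2, -1.2, 0]
    - [-1, 1.6, 0.3, 4, 0.3, -1.8, 0]
    - [-1, 2.4, 0.5, 4.8, 0.5, -2.4, 0]
    - [-1, 3.2, 0.6, 5, 0.6, -3, 0]
    - [-1, 4, 0.8, 5, 0.66, -3.54, 0]
    - [-1, 4, 0.8, 5, 0.66, -3.54, 0]

```text
time: 9.9
ee_pos: [0.4406, 0.2695, 0.1798]
eef_rot: [[-0.982, -0.187, 0.006], [-0.187, 0.982, 0.002], [-0.006, 0.001, -1.0]]
wrist_force: [-0.7, 0.1, -0.6]
opening: 0.0083
grip_force: 51.2
```

```bash
python3 - <<'E'
from h import *
st()
a=save("scene","s9");p=robot.read_state()["ee_pos"];u,v=proj("scene",p).astype(int);print(u,v,find(a,(u-30,v-30,u+30,v+40)))
cv2.imwrite("pics/z9.png",cv2.resize(a[v-50:v+50,u-60:u+60],None,fx=5,fy=5,interpolation=cv2.INTER_CUBIC)[:,:,::-1])
E
```

```text
{'time': 9.9, 'ee_pos': [0.4406, 0.2695, 0.1798], 'wrist_force': [-0.7351, 0.1138, -0.5686], 'moment': [-0.0223, 0.0742, -0.0234], 'opening': 0.0083, 'grip_force': 51.1956, 'joint_pos': [-37.6116, 10.1734, 2.8939, 100.295, -0.4528, 69.1968, 66.1689]}
[[-0.982, -0.187, 0.006], [-0.187, 0.982, 0.002], [-0.006, 0.001, -1.0]]
452 275 [([2, 0, 4, 7, 18], [426.0, 248.2]), ([0, 12, 10, 13, 91], [426.2, 262.7]), ([22, 25, 11, 19, 117], [449.2, 279.7])]
```

View pics/z9.png

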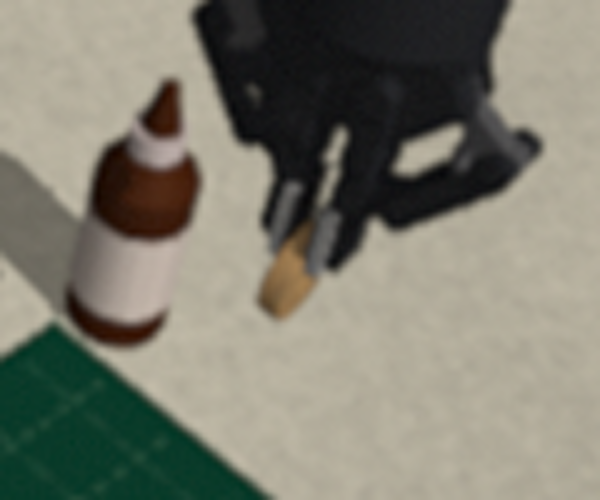

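Emit:
jog_arm:
  series:
    - [-1, 0.6, -0.6, 0, 0, 0, -0.3]
    - [-1, 1.3, -1.3, 0, 0, 0, -0.6]
    - [-1, 2.1, -2.1, 0, 0, 0, -0.9]
    - [-1, 2.9, -2.9, 0, 0, 0, -1.3]
    - [-1, 3.7, -3.7, -0.2, 0, 0, -1.7]
    - [-1, 4.5, -4.5, -0.7, 0, 0, -2.16]
    - [-1, 5.2, -5.1, -1.4, 0, 0, -2.16]
    - [-1, 5.75, -5.6, -2.1, 0, 0, -2.16]
    - [-1, 5.75, -5.6, -2.9, 0, 0, -2.16]
    - [-1, 5.75, -5.6, -2.9, 0, 0, -2.16]

```text
time: 10.78
ee_pos: [0.6067, 0.0987, 0.0854]
eef_rot: [[-1.0, 0.002, -0.011], [0.002, 1.0, -0.002], [0.011, -0.002, -1.0]]
wrist_force: [-2.1, 1.0, -1.8]
opening: 0.0083
grip_force: 51.2
```

```bash
cat > rf.py <<'E'
# fit the held ring's centre: x,z offsets from TCP
from h import *
def fit(tag):
    s=robot.read_state();p=np.array(s["ee_pos"]);R=np.array(s["eef_rot"]);yaw=np.arctan2(R[1,1],R[0,1])-np.pi/2
    ims={c:save(c,tag+c) for c in("scene","top")};ob=[]
    for c in ims:
        u,v=proj(c,p-[0,0,.009]).astype(int);box=(u-18,v-18,u+18,v+18);f=ims[c][v-18:v+18,u-18:u+18].astype(int)
        ob.append((c,box,f))
    return p,yaw,ob
E
python3 - <<'E'
from rf import *
st()
p,yaw,ob=fit("a")
out=np.zeros((400,800,3),np.uint8)
for i,(c,b,f) in enumerate(ob):
    x0,y0,x1,y1=b;im=cv2.imread(f"pics/a{c}.png");im=im[y0-12:y1+12,x0-12:x1+12]
    out[:,i*400:i*400+400]=cv2.resize(im,(400,400),interpolation=cv2.INTER_CUBIC);print(c,b)
cv2.imwrite("pics/z10.png",out)
E
```

```text
{'time': 10.7833, 'ee_pos': [0.6067, 0.0987, 0.0854], 'wrist_force': [-2.0845, 1.0216, -1.8214], 'moment': [0.0434, 0.1165, 0.006], 'opening': 0.0083, 'grip_force': 51.1994, 'joint_pos': [-20.7682, 27.4133, 11.4883, 90.6572, -5.885, 63.151, 82.0412]}
[[-1.0, 0.002, -0.011], [0.002, 1.0, -0.002], [0.011, -0.002, -1.0]]
scene (np.int64(307), np.int64(274), np.int64(343), np.int64(310))
top (np.int64(248), np.int64(201), np.int64(284), np.int64(237))
```

View pics/z10.png

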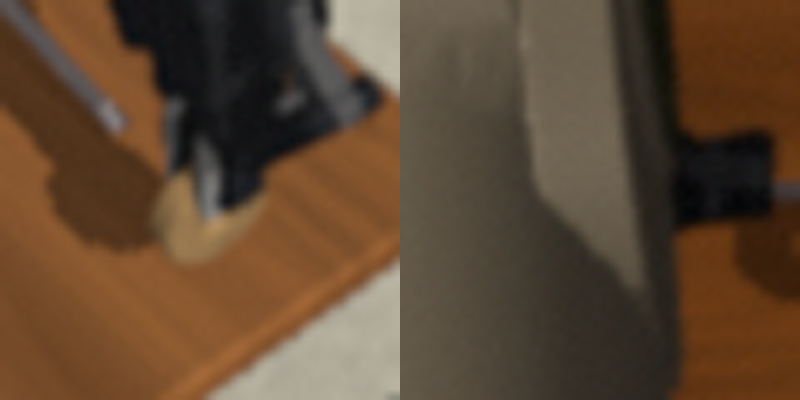

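```bash
cat > rf2.py <<'E'
from h import *
def ringfit(tag,n=4,pr=1):
    s=robot.read_state();p=np.array(s["ee_pos"]);R=np.array(s["eef_rot"]);yaw=np.arctan2(R[1,1],R[0,1])-np.pi/2
    f=np.mean([robot.capture("scene").astype(float) for _ in range(n)],0)
    u,v=proj("scene",p-[0,0,.009]).astype(int);b=(u-18,v-18,u+18,v+18);f=f[v-18:v+18,u-18:u+18]
    gr=f[:,:,1]/(f[:,:,0]+1);br=f.sum(2)/3
    wood=(gr>.68)&(gr<.9)&(f[:,:,0]>75)&(f[:,:,2]<.75*f[:,:,0]);dark=(br<60)|((f[:,:,2]>.75*f[:,:,0]))
    n_,l,stt,ce=cv2.connectedComponentsWithStats(wood.astype(np.uint8));k=1+np.argmax(stt[1:,4]);wood=l==k
    if pr:print("\n".join("".join("#" if wood[i,j] else "o" if dark[i,j] else "." for j in range(36)) for i in range(36)))
    def cost(q):
        h=hull_mask("scene",disc(p[0]+q[0],p[1],p[2]+q[1],yaw),b)
        return (np.where(wood,1-h,0)+np.where(~wood&~dark,h,0)).sum()
    r=min((minimize(cost,q0,method="Nelder-Mead",options=dict(initial_simplex=[q0,np.add(q0,[.004,0]),np.add(q0,[0,.004])],maxiter=80)) for q0 in([0,-.009],[.005,-.004],[-.005,-.012])),key=lambda r:r.fun)
    print("ring offset from TCP mm (x,z):",(r.x*1000).round(1),"cost",r.fun,"TCP",p.round(4),"ring",(p+[r.x[0],0,r.x[1]]).round(4));return r.x
if __name__=="__main__": ringfit("b")
E
python3 rf2.py
```

```text
o..........ooooooooooooooooooooooooo
oo..........oooooooooooooooooooooooo
ooo.........oooooooooooooooooooooooo
.ooo........#ooooooooooooooooooooooo
o.ooo.......#ooooooooooooooooooooooo
oo.ooo......#ooooooooooooooooooooooo
oo...o......#ooooooooooooooooooooooo
ooo.........#ooooooooooooooooooooooo
ooo.........#ooooooooooooooooooooooo
oooo........#ooooooooooooooooooooo..
oooooo......#oooooooooooooooooooo...
ooooooo.....#ooooooooooooooooo......
ooooooooo...#oooooooooooooooo.......
oooooooooo..#o##oooooooooooo........
ooooooooooo.#####ooooooooooo........
ooooooooooo.#####oooooooooo#........
ooooooooooo######oooooooooo#........
oo..ooooooo######oooooooo###........
oo.ooooooo########ooooo#####........
oooooooooo########ooo######.........
oooooooooo#################.........
oooooooooo################..........
oooooooooo###############...........
ooooooo....#############............
............###########.............
............##########..............
.............#######................
...............###..................
....................................
....................................
....................................
....................................
....................................
....................................
....................................
....................................
ring offset from TCP mm (x,z): [ 0.7 -8.2] cost 21.53125 TCP [0.6085 0.1015 0.0903] ring [0.6092 0.1015 0.0821]
```

```bash
python3 - <<'E'
from h import *
st();plan((.6113,.075,.090),tool(90))
E
```

```text
{'time': 11.0833, 'ee_pos': [0.6108, 0.1023, 0.0934], 'wrist_force': [0.9311, -0.0683, -0.4533], 'moment': [-0.0297, -0.0206, -0.0408], 'opening': 0.0086, 'grip_force': 51.1921, 'joint_pos': [-20.9517, 26.9237, 11.4464, 90.252, -5.8443, 63.2536, 82.017]}
[[-1.0, -0.002, 0.002], [-0.002, 1.0, 0.002], [-0.002, 0.002, -1.0]]
t 11.08 shift [0.02, -0.91, -0.11] turn [-0.02, 0.03, -0.02]
```

Emit:
jog_arm:
  series:
    - [-1, 0, -0.3, -0.05, 0, 0, 0]
    - [-1, 0, -0.6, -0.05, 0, 0, 0]
    - [-1, 0, -0.9, -0.05, 0, 0, 0]
    - [-1, 0, -0.9, -0.05, 0, 0, 0]
    - [-1, 0, -0.9, -0.05, 0, 0, 0]
    - [-1, 0, -0.9, -0.05, 0, 0, 0]
    - [-1, 0, -0.9, -0.05, 0, 0, 0]
    - [-1, 0, -0.9, -0.05, 0, 0, 0]
    - [-1, 0, -0.9, -0.05, 0, 0, 0]
    - [-1, 0, -0.9, -0.05, 0, 0, 0]

```text
time: 11.92
ee_pos: [0.6103, 0.0743, 0.0898]
eef_rot: [[-1.0, -0.001, -0.0], [-0.001, 1.0, 0.0], [0.0, 0.0, -1.0]]
wrist_force: [0.6, 0.5, -1.2]
opening: 0.0082
grip_force: 51.2
```

```bash
python3 rf2.py; python3 -c "
from h import *
st()"
```

```text
oo.........ooooooooooooooooooooooooo
ooo........ooooooooooooooooooooooooo
#ooo........oooooooooooooooooooooooo
o#ooo........ooooooooooooooooooooooo
o##oo........ooooooooooooooooooooooo
ooo#oo.......ooooooooooooooooooooooo
ooo.#oo......ooooooooooooooooooooooo
oooo.#oo.....ooooooooooooooooooooooo
oooo..#oo....ooooooooooooooooooooooo
oooo...#oo...ooooooooooooooooooooo..
ooooo..##ooooooooooooooooooooooo....
oooooooo#ooooooooooooooooooooo......
ooooooooo#oooooooooooooooooo........
oooooooooo#oooooooooooooooo.........
ooooooooooo#oo###oooooooooo.........
oooooooooooo#####oooooooooo#........
oooooooooooo#####oooooooooo#........
ooooooooooo######ooooooooo##........
ooooooooooo######ooooooo####........
oooooooooo########ooo#######........
oooooooooo########oo#######.........
oooooooooo################..........
oooooooooo################..........
oooooooooo###############...........
.ooooooooo.#############............
...ooo......###########.............
.............########...............
..............#####.................
....................................
....................................
....................................
....................................
....................................
....................................
....................................
....................................
ring offset from TCP mm (x,z): [-0.1 -9.2] cost 23.84375 TCP [0.6103 0.0743 0.0898] ring [0.6102 0.0743 0.0805]
{'time': 12.1167, 'ee_pos': [0.6104, 0.074, 0.0898], 'wrist_force': [-0.9094, 0.1878, -0.7368], 'moment': [-0.0488, -0.0425, -0.0417], 'opening': 0.0084, 'grip_force': 51.1917, 'joint_pos': [-18.8112, 26.7496, 11.9201, 91.0621, -6.0132, 62.8149, 84.6492]}
[[-1.0, -0.001, -0.0], [-0.001, 1.0, 0.0], [0.0, 0.0, -1.0]]
```

Emit:
jog_arm:
  series:
    - [-1, 0.06, 0, 0.04, 0, 0, 0]
    - [-1, 0.06, -0.1, 0.04, 0, 0, 0]
    - [-1, 0.06, -0.25, 0.04, 0, 0, 0]
    - [-1, 0.06, -0.4, 0.04, 0, 0, 0]
    - [-1, 0.06, -0.5, 0.04, 0, 0, 0]
    - [-1, 0.06, -0.6, 0.04, 0, 0, 0]
    - [-1, 0.06, -0.7, 0.04, 0, 0, 0]
    - [-1, 0.06, -0.7, 0.04, 0, 0, 0]
    - [-1, 0.06, -0.7, 0.04, 0, 0, 0]
    - [-1, 0.06, -0.7, 0.04, 0, 0, 0]

```text
time: 12.95
ee_pos: [0.6121, 0.053, 0.091]
eef_rot: [[-1.0, -0.0, -0.0], [-0.0, 1.0, 0.0], [0.0, 0.0, -1.0]]
wrist_force: [-0.6, -0.9, -0.8]
opening: 0.0083
grip_force: 51.1
```

Emit:
jog_arm:
  series:
    - [-1, 0, -0.1, 0, 0, 0, 0]
    - [-1, 0, -0.2, 0, 0, 0, 0]
    - [-1, 0, -0.3, 0, 0, 0, 0]
    - [-1, 0, -0.4, 0, 0, 0, 0]
    - [-1, 0, -0.5, 0, 0, 0, 0]
    - [-1, 0, -0.6, 0, 0, 0, 0]
    - [-1, 0, -0.7, 0, 0, 0, 0]
    - [-1, 0, -0.7, 0, 0, 0, 0]
    - [-1, 0, -0.7, 0, 0, 0, 0]
    - [-1, 0, -0.7, 0, 0, 0, 0]

```text
time: 13.78
ee_pos: [0.6122, 0.0319, 0.091]
eef_rot: [[-1.0, -0.0, -0.0], [-0.0, 1.0, 0.0], [0.0, 0.0, -1.0]]
wrist_force: [-0.6, 0.2, -1.9]
opening: 0.0081
grip_force: 51.1
```

```bash
python3 - <<'E'
from h import *
st();p=robot.read_state()["ee_pos"]
a=save("scene","s12");u,v=proj("scene",np.array(p)-[0,0,.009]).astype(int)
cv2.imwrite("pics/z12.png",cv2.resize(a[v-35:v+35,u-40:u+40],None,fx=8,fy=8,interpolation=cv2.INTER_CUBIC)[:,:,::-1]);print(u,v)
E
```

```text
{'time': 13.7833, 'ee_pos': [0.6122, 0.0319, 0.091], 'wrist_force': [-0.643, 0.249, -1.8629], 'moment': [-0.0655, -0.0202, 0.0083], 'opening': 0.0081, 'grip_force': 51.0597, 'joint_pos': [-15.4648, 26.5136, 12.6562, 91.3322, -6.322, 62.858, 88.8077]}
[[-1.0, -0.0, -0.0], [-0.0, 1.0, 0.0], [0.0, 0.0, -1.0]]
305 272
```

View pics/z12.png

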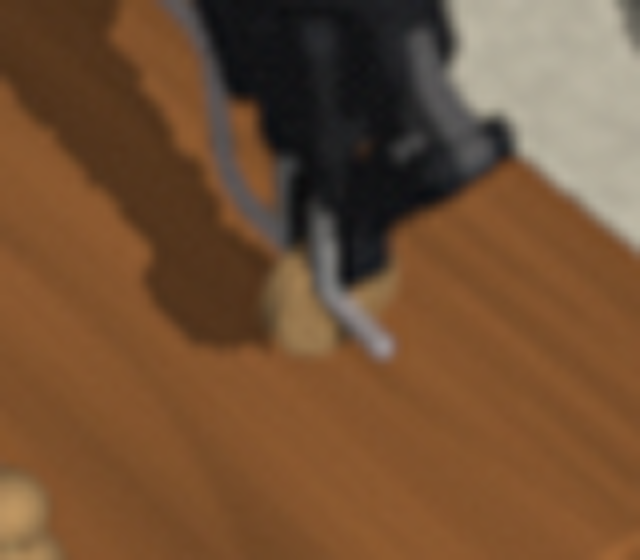

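Emit:
jog_arm:
  series:
    - [-0.7, 0, 0, 0, 0, 0, 0]
    - [-0.5, 0, 0, 0, 0, 0, 0]
    - [-0.4, 0, 0, 0, 0, 0, 0]
    - [-0.4, 0, 0, 0, 0, 0, 0]
    - [-0.4, 0, 0, 0.3, 0, 0, 0]
    - [-0.4, 0, 0, 0.9, 0, 0, 0]
    - [-0.4, 0, 0, 1.6, 0, 0, 0]
    - [-0.4, 0, 0, 2, 0, 0, -1.4]
    - [-0.4, 0, 0, 2, 0, 0, -2.8]
    - [-0.4, 0, 0, 2, 0, 0, -4.2]

```text
time: 14.67
ee_pos: [0.6131, 0.032, 0.1533]
eef_rot: [[-0.932, 0.364, 0.003], [0.364, 0.932, 0.001], [-0.003, 0.002, -1.0]]
wrist_force: [-0.4, -0.1, -0.7]
opening: 0.0258
grip_force: 0.0
```

```bash
python3 - <<'E'
from h import *
st()
for c in("scene","top"):
    b=save(c,"r"+c)
    for r in robot.regions_of("ring",c)[:3]:print(c,round(r["p"],2),r["bbox"])
print(proj("scene",[.612,.032,.080]),proj("top",[.612,.032,.09]))
E
```

```text
{'time': 14.6667, 'ee_pos': [0.6131, 0.032, 0.1533], 'wrist_force': [-0.3876, -0.0682, -0.7396], 'moment': [0.0407, -0.0019, 0.0487], 'opening': 0.0258, 'grip_force': 0.0, 'joint_pos': [-18.6595, 23.5223, 16.973, 87.6332, -7.1786, 69.7216, 68.1291]}
[[-0.932, 0.364, 0.003], [0.364, 0.932, 0.001], [-0.003, 0.002, -1.0]]
scene 0.58 [297.8, 267.8, 16.9, 18.8]
[305.60831106 273.22402076] [296.38368458 217.02713379]
```

Emit:
jog_arm:
  series:
    - [-0.2, 0, 0, 0, 0, 0, -1.4]
    - [0, 0, 0, 0, 0, 0, -2.8]
    - [0.2, 0, 0, 0, 0, 0, -4.2]
    - [0.4, 0, 0, 0, 0, 0, -5.6]
    - [0.4, 0, 0, 0, 0, 0, -7]
    - [0.4, 0, 0, 0, 0, 0, -8.4]
    - [0.4, 0, 0, 0, 0, 0, -9.8]
    - [0.4, 0, 0, 0, 0, 0, -11.2]
    - [0.4, 0, 0, 0, 0, 0, -12.6]
    - [0.4, 0, 0, 0, 0, 0, -13.7]

```text
time: 15.7
ee_pos: [0.6121, 0.032, 0.151]
eef_rot: [[-0.007, 1.0, -0.0], [1.0, 0.007, 0.0], [0.0, -0.0, -1.0]]
wrist_force: [0.7, 0.5, 0.3]
opening: 0.06
grip_force: 0.0
```

```bash
python3 - <<'E'
from h import *
st()
f=np.mean([save("scene","q").astype(float) for _ in range(3)],0)
u,v=306,276;g=f[v-18:v+18,u-18:u+18];gr=g[:,:,1]/(g[:,:,0]+1)
wood=(gr>.68)&(gr<.9)&(g[:,:,0]>75)&(g[:,:,2]<.75*g[:,:,0]);grey=(g[:,:,2]>.75*g[:,:,0])&(g[:,:,0]>70);dark=g.mean(2)<50
print("\n".join("".join("#" if wood[i,j] else "w" if grey[i,j] else "o" if dark[i,j] else "." for j in range(36)) for i in range(36)))
n_,l,stt,ce=cv2.connectedComponentsWithStats((wood).astype(np.uint8));k=1+np.argmax(stt[1:,4]);wood=l==k
b=(u-18,v-18,u+18,v+18)
def cost(q):
    h=hull_mask("scene",disc(.612,q[0],q[1],q[2]),b);return np.abs(h-wood).sum()-np.where(grey|dark,h,0).sum()
best=min((minimize(cost,q0,method="Nelder-Mead",options=dict(initial_simplex=[q0,np.add(q0,[.004,0,0]),np.add(q0,[0,.004,0]),np.add(q0,[0,0,.2])],maxiter=120)) for q0 in([.032,.079,0],[.036,.079,.2],[.028,.079,-.2])),key=lambda r:r.fun)
print("ring y,z,yaw",best.x.round(4),best.fun);print("arch",onz("top",320,159,.123))
E
```

```text
{'time': 15.7, 'ee_pos': [0.6121, 0.032, 0.151], 'wrist_force': [0.7264, 0.5494, 0.2662], 'moment': [0.0643, 0.0183, 0.0094], 'opening': 0.06, 'grip_force': 0.0, 'joint_pos': [-27.821, 25.0744, 29.5475, 88.2122, -12.8457, 70.1159, 4.1919]}
[[-0.007, 1.0, -0.0], [1.0, 0.007, 0.0], [0.0, -0.0, -1.0]]
....#ww#............................
....#www............................
....#www#...........................
.....#www#..........................
......wwww#.........................
......#wwww#........................
.......#wwww#.......................
........#wwww#......................
.........#wwww#.....................
..........#wwww#....................
...........#www#..#####.............
............#ww##########...........
.............#############..........
.............#############..........
............###############.........
...........################.........
..........#########ww######.........
..........#########www#####.........
.........##########wwww####.........
.........###########wwww##..........
.........############wwww#..........
.........#############wwww#.........
..........#############www#.........
..........##############w##.........
...........###########..............
............#########...............
.............######.................
....................................
....................................
....................................
....................................
....................................
....................................
....................................
....................................
....................................
ring y,z,yaw [ 0.0322  0.0711 -0.0863] 32.734375
arch [ 0.73232148 -0.01808966  0.123     ]
```

Emit:
jog_arm:
  series:
    - [0.4, 0, 0.05, -0.6, 0, 0, 0]
    - [0.4, 0, 0.05, -1.4, 0, 0, 0]
    - [0.4, 0, 0.05, -2.2, 0, 0, 0]
    - [0.4, 0, 0.05, -2.8, 0, 0, 0]
    - [0.4, 0, 0.05, -3.1, 0, 0, 0]
    - [0.4, 0, 0.05, -3.1, 0, 0, 0]
    - [0.2, 0, 0.05, -3.1, 0, 0, 0]
    - [0, 0, 0.05, -3.1, 0, 0, 0]
    - [-0.1, 0, 0.05, -3.1, 0, 0, 0]
    - [-0.2, 0, 0.05, -3.1, 0, 0, 0]
  force: 20

```text
time: 16.68
ee_pos: [0.613, 0.0335, 0.0593]
eef_rot: [[-0.01, 1.0, 0.002], [1.0, 0.01, 0.0], [0.0, 0.002, -1.0]]
wrist_force: [0.8, -0.0, 1.1]
opening: 0.04
grip_force: 20.2
```

Emit:
jog_arm:
  series:
    - [-0.3, 0, 0, 0, 0, 0, 0]
    - [-0.3, 0, 0, 0, 0, 0, 0]
    - [-0.3, 0, 0, 0, 0, 0, 0]
    - [-0.3, 0, 0, 0, 0, 0, 0]
    - [-0.3, 0, 0, 0, 0, 0, 0]
    - [-0.3, 0, 0, 0, 0, 0, 0]
    - [-0.3, 0, 0, 0, 0, 0, 0]
    - [-0.3, 0, 0, 0, 0, 0, 0]
    - [-0.3, 0, 0, 0, 0, 0, 0]
    - [-0.3, 0, 0, 0, 0, 0, 0]
  force: 20

```text
time: 17.52
ee_pos: [0.6122, 0.0334, 0.058]
eef_rot: [[-0.009, 1.0, 0.0], [1.0, 0.009, -0.0], [-0.0, 0.0, -1.0]]
wrist_force: [0.4, 0.9, 0.4]
opening: 0.0397
grip_force: 20.2
```

```bash
python3 - <<'E'
from h import *
st();f=np.mean([save("scene","q").astype(float) for _ in range(2)],0)
u,v=306,276;g=f[v-18:v+18,u-18:u+18];gr=g[:,:,1]/(g[:,:,0]+1)
wood=(gr>.68)&(gr<.9)&(g[:,:,0]>75)&(g[:,:,2]<.75*g[:,:,0]);grey=(g[:,:,2]>.75*g[:,:,0])&(g[:,:,0]>70);dark=g.mean(2)<50
print("\n".join("".join("#" if wood[i,j] else "w" if grey[i,j] else "o" if dark[i,j] else "." for j in range(36)) for i in range(36)))
E
```

```text
{'time': 17.5167, 'ee_pos': [0.6122, 0.0334, 0.058], 'wrist_force': [0.3521, 0.8804, 0.4034], 'moment': [0.0029, -0.0658, 0.0064], 'opening': 0.0397, 'grip_force': 20.2156, 'joint_pos': [-26.5889, 30.3847, 27.6689, 93.5145, -15.7359, 59.9882, 6.2905]}
[[-0.009, 1.0, 0.0], [1.0, 0.009, -0.0], [-0.0, 0.0, -1.0]]
..w.oooooooooooooooooooooooooooooooo
.wwooooooooooooooooooo..oooooooooooo
.w#.oooooooooooooooo.....ooooooooooo
.w#.ooooooooooooooo.....#oooooooooo.
.w#.oooooooooooooo.......ooooooooo..
.w#..ooooooooooooo......oooooooooo..
.w#.oooooooooooooo......oooooooooo..
ow#.ooooooooooooo.......oooooo.oo...
o.#.ooooooooooooo.......ooooowww....
oo#.ooooooooooooo.......ooooowwww...
oooooooooooooooo.#######ooooo.www...
ooooooooooooooo##########.ooowwww...
oooooooooooooo.###########.oowwww...
oooooooooooooo#############oowwww...
ooooooooooooo.##############o.www...
ooooooooooooo.##############o.ww#...
ooooooooooooo######ww#######o.ww#...
oooooooooooo.######www######o.ww#...
ooooooooooo.ww#####wwww####oo.ww#...
oooooooooo.www######wwww###.o###....
.ooooooooo.www#######wwww##.........
...ooooooo.www########wwww#.........
....oooooo.www#########www#.........
....oooooo.www##########w##.........
.....ooooo.www#########.............
......oooo.www#######...............
........oo.www######................
.........o.www#.....................
..........#ww#......................
..........####......................
....................................
....................................
....................................
....................................
....................................
....................................
```

```bash
cat > wp.py <<'E'
import sys
from h import *
from scipy.interpolate import make_interp_spline
d=np.load("wire.npz");kn,p=d["kn"],d["p"]
fx,fz=make_interp_spline(kn,p[:13]),make_interp_spline(kn,p[13:])
def wp(ys,dx=-.0005,dz=-.0231):
    s=robot.read_state();c=np.array(s["ee_pos"]);R=np.array(s["eef_rot"]);a0=np.degrees(np.arctan2(R[1,1],R[0,1]))
    print("t",round(s["time"],2),"F",np.round(s["wrist_force"],1),"M",np.round(s["moment"],2),"tcp",c.round(4),"ang",a0.round(1),"ref dev mm",((c[0]-fx(c[1])-dx)*1e3).round(1),((c[2]-fz(c[1])-dz)*1e3).round(1))
    for y in ys:
        t=np.degrees(np.arctan2(-(fx(y+.006)-fx(y-.006)),.012)*-1)*-1
        # tangent going to -y: (-(dx/dy),-1) -> angle atan2(-dx/dy,1)
        print([round(v,2) for v in ((fx(y)+dx-c[0])/.03,(y-c[1])/.03,(fz(y)+dz-c[2])/.03,(t-a0)/5)],"yaw",round(float(t),1),"y",y)
wp([float(a)/1000 for a in sys.argv[1].split(",")],*[float(a)/1000 for a in sys.argv[2:]])
E
python3 wp.py 33,26,20,14,8,2,-4,-10,-16
```

```text
t 17.62 F [ 0.4 -0.2  0.3] M [ 0.06 -0.04 -0.  ] tcp [0.6121 0.0334 0.058 ] ang 0.5 ref dev mm -0.1 -2.0
[np.float64(0.0), np.float64(-0.01), np.float64(0.07), np.float64(-0.33)] yaw -1.1 y 0.033
[np.float64(-0.0), np.float64(-0.25), np.float64(0.06), np.float64(-0.25)] yaw -0.7 y 0.026
[np.float64(-0.0), np.float64(-0.45), np.float64(0.06), np.float64(-0.1)] yaw 0.0 y 0.02
[np.float64(-0.0), np.float64(-0.65), np.float64(0.06), np.float64(0.02)] yaw 0.6 y 0.014
[np.float64(0.0), np.float64(-0.85), np.float64(0.05), np.float64(-0.01)] yaw 0.5 y 0.008
[np.float64(0.0), np.float64(-1.05), np.float64(0.05), np.float64(-0.2)] yaw -0.5 y 0.002
[np.float64(-0.0), np.float64(-1.25), np.float64(0.06), np.float64(-0.6)] yaw -2.5 y -0.004
[np.float64(-0.01), np.float64(-1.45), np.float64(0.07), np.float64(-1.3)] yaw -6.0 y -0.01
[np.float64(-0.04), np.float64(-1.65), np.float64(0.09), np.float64(-2.34)] yaw -11.2 y -0.016
```

Emit:
jog_arm:
  series:
    - [-0.3, 0, 0, 0.06, 0, 0, 0]
    - [-0.3, 0, -0.2, 0.06, 0, 0, -0.1]
    - [-0.3, 0, -0.4, 0.06, 0, 0, -0.1]
    - [-0.3, 0, -0.6, 0.06, 0, 0, 0]
    - [-0.3, 0, -0.8, 0.05, 0, 0, 0]
    - [-0.3, 0, -1, 0.05, 0, 0, -0.2]
    - [-0.3, 0, -1.2, 0.05, 0, 0, -0.5]
    - [-0.3, 0, -1.35, 0.06, 0, 0, -0.9]
    - [-0.3, -0.01, -1.45, 0.07, 0, 0, -1.3]
    - [-0.3, -0.01, -1.45, 0.07, 0, 0, -1.3]

```text
time: 18.45
ee_pos: [0.612, -0.0114, 0.0604]
eef_rot: [[0.109, 0.994, 0.001], [0.994, -0.109, -0.001], [-0.0, 0.001, -1.0]]
wrist_force: [0.7, -0.6, 1.3]
opening: 0.0401
grip_force: 20.2
```

```bash
python3 wp.py -14,-18,-22,-26,-30,-34,-38,-42,-46,-50
```

```text
t 18.45 F [ 0.7 -0.6  1.3] M [ 0.01 -0.08  0.05] tcp [ 0.612  -0.0114  0.0604] ang -6.3 ref dev mm 0.4 0.1
[np.float64(-0.03), np.float64(-0.09), np.float64(0.01), np.float64(-0.6)] yaw -9.3 y -0.014
[np.float64(-0.05), np.float64(-0.22), np.float64(0.02), np.float64(-1.41)] yaw -13.3 y -0.018
[np.float64(-0.09), np.float64(-0.35), np.float64(0.05), np.float64(-2.33)] yaw -17.9 y -0.022
[np.float64(-0.14), np.float64(-0.49), np.float64(0.07), np.float64(-3.23)] yaw -22.4 y -0.026
[np.float64(-0.2), np.float64(-0.62), np.float64(0.11), np.float64(-3.95)] yaw -26.0 y -0.03
[np.float64(-0.27), np.float64(-0.75), np.float64(0.14), np.float64(-4.41)] yaw -28.3 y -0.034
[np.float64(-0.34), np.float64(-0.89), np.float64(0.17), np.float64(-4.58)] yaw -29.2 y -0.038
[np.float64(-0.42), np.float64(-1.02), np.float64(0.2), np.float64(-4.49)] yaw -28.7 y -0.042
[np.float64(-0.49), np.float64(-1.15), np.float64(0.22), np.float64(-4.17)] yaw -27.1 y -0.046
[np.float64(-0.56), np.float64(-1.29), np.float64(0.23), np.float64(-3.68)] yaw -24.7 y -0.05
```

Emit:
jog_arm:
  series:
    - [-0.3, -0.03, -0.1, 0.01, 0, 0, -0.6]
    - [-0.3, -0.05, -0.22, 0.02, 0, 0, -1.4]
    - [-0.3, -0.09, -0.35, 0.05, 0, 0, -2.3]
    - [-0.3, -0.14, -0.49, 0.07, 0, 0, -3.2]
    - [-0.3, -0.2, -0.62, 0.11, 0, 0, -3.9]
    - [-0.3, -0.27, -0.75, 0.14, 0, 0, -4.4]
    - [-0.3, -0.27, -0.75, 0.14, 0, 0, -4.4]
    - [-0.3, -0.27, -0.75, 0.14, 0, 0, -4.4]
    - [-0.3, -0.27, -0.75, 0.14, 0, 0, -4.4]
    - [-0.3, -0.27, -0.75, 0.14, 0, 0, -4.4]

```text
time: 19.28
ee_pos: [0.604, -0.0322, 0.0644]
eef_rot: [[0.468, 0.884, 0.0], [0.884, -0.468, -0.0], [0.0, 0.0, -1.0]]
wrist_force: [0.7, -0.9, 1.1]
opening: 0.0399
grip_force: 20.2
```

```bash
python3 wp.py -38,-42,-46,-50,-54,-58,-62,-66,-70,-74
```

```text
t 19.28 F [ 0.7 -0.9  1.1] M [-0.12 -0.18  0.01] tcp [ 0.604  -0.0322  0.0644] ang -27.9 ref dev mm -0.9 0.3
[np.float64(-0.08), np.float64(-0.19), np.float64(0.04), np.float64(-0.25)] yaw -29.2 y -0.038
[np.float64(-0.15), np.float64(-0.33), np.float64(0.07), np.float64(-0.17)] yaw -28.7 y -0.042
[np.float64(-0.23), np.float64(-0.46), np.float64(0.08), np.float64(0.16)] yaw -27.1 y -0.046
[np.float64(-0.29), np.float64(-0.59), np.float64(0.09), np.float64(0.64)] yaw -24.7 y -0.05
[np.float64(-0.35), np.float64(-0.73), np.float64(0.09), np.float64(1.21)] yaw -21.8 y -0.054
[np.float64(-0.4), np.float64(-0.86), np.float64(0.09), np.float64(1.8)] yaw -18.9 y -0.058
[np.float64(-0.44), np.float64(-0.99), np.float64(0.08), np.float64(2.4)] yaw -15.9 y -0.062
[np.float64(-0.47), np.float64(-1.13), np.float64(0.08), np.float64(3.02)] yaw -12.8 y -0.066
[np.float64(-0.5), np.float64(-1.26), np.float64(0.07), np.float64(3.65)] yaw -9.6 y -0.07
[np.float64(-0.52), np.float64(-1.39), np.float64(0.08), np.float64(4.29)] yaw -6.4 y -0.074
```

Emit:
jog_arm:
  series:
    - [-0.3, -0.08, -0.19, 0.03, 0, 0, -0.2]
    - [-0.3, -0.15, -0.33, 0.06, 0, 0, -0.2]
    - [-0.3, -0.22, -0.46, 0.07, 0, 0, 0.1]
    - [-0.3, -0.29, -0.59, 0.08, 0, 0, 0.6]
    - [-0.3, -0.35, -0.73, 0.08, 0, 0, 1.2]
    - [-0.3, -0.4, -0.86, 0.08, 0, 0, 1.8]
    - [-0.3, -0.4, -0.86, 0.08, 0, 0, 1.8]
    - [-0.3, -0.4, -0.86, 0.08, 0, 0, 1.8]
    - [-0.3, -0.4, -0.86, 0.08, 0, 0, 1.8]
    - [-0.3, -0.4, -0.86, 0.08, 0, 0, 1.8]

```text
time: 20.12
ee_pos: [0.5919, -0.0582, 0.0668]
eef_rot: [[0.326, 0.945, 0.0], [0.945, -0.326, -0.0], [0.0, 0.0, -1.0]]
wrist_force: [1.3, -0.4, 1.5]
opening: 0.0397
grip_force: 20.3
```

```bash
python3 wp.py -62,-66,-70,-74,-78,-82,-86,-90,-94,-98
```

```text
t 20.12 F [ 1.3 -0.4  1.5] M [-0.08 -0.11 -0.03] tcp [ 0.5919 -0.0582  0.0668] ang -19.0 ref dev mm -0.1 -0.2
[np.float64(-0.04), np.float64(-0.13), np.float64(0.0), np.float64(0.63)] yaw -15.9 y -0.062
[np.float64(-0.07), np.float64(-0.26), np.float64(-0.01), np.float64(1.25)] yaw -12.8 y -0.066
[np.float64(-0.1), np.float64(-0.39), np.float64(-0.01), np.float64(1.88)] yaw -9.6 y -0.07
[np.float64(-0.11), np.float64(-0.53), np.float64(-0.0), np.float64(2.52)] yaw -6.4 y -0.074
[np.float64(-0.13), np.float64(-0.66), np.float64(0.0), np.float64(3.16)] yaw -3.2 y -0.078
[np.float64(-0.13), np.float64(-0.79), np.float64(0.01), np.float64(3.81)] yaw 0.0 y -0.082
[np.float64(-0.13), np.float64(-0.93), np.float64(0.02), np.float64(4.46)] yaw 3.3 y -0.086
[np.float64(-0.11), np.float64(-1.06), np.float64(0.02), np.float64(5.11)] yaw 6.5 y -0.09
[np.float64(-0.1), np.float64(-1.19), np.float64(0.01), np.float64(5.77)] yaw 9.8 y -0.094
[np.float64(-0.07), np.float64(-1.33), np.float64(0.0), np.float64(6.44)] yaw 13.2 y -0.098
```

Emit:
jog_arm:
  series:
    - [-0.3, -0.04, -0.13, 0, 0, 0, 0.6]
    - [-0.3, -0.07, -0.26, 0, 0, 0, 1.2]
    - [-0.3, -0.09, -0.39, 0, 0, 0, 1.9]
    - [-0.3, -0.11, -0.53, 0, 0, 0, 2.5]
    - [-0.3, -0.12, -0.66, 0, 0, 0, 3.2]
    - [-0.3, -0.12, -0.79, 0.01, 0, 0, 3.8]
    - [-0.3, -0.12, -0.93, 0.02, 0, 0, 4.4]
    - [-0.3, -0.12, -0.93, 0.02, 0, 0, 4.4]
    - [-0.3, -0.12, -0.93, 0.02, 0, 0, 4.4]
    - [-0.3, -0.12, -0.93, 0.02, 0, 0, 4.4]

```text
time: 20.95
ee_pos: [0.5892, -0.0867, 0.0684]
eef_rot: [[-0.052, 0.999, 0.003], [0.999, 0.052, -0.001], [-0.001, 0.003, -1.0]]
wrist_force: [0.7, -1.8, 5.6]
opening: 0.0398
grip_force: 20.6
```

```bash
python3 wp.py -90,-94,-98,-102,-106,-110,-114,-118,-122,-126
```

```text
t 20.95 F [ 0.7 -1.8  5.6] M [-0.36 -0.24  0.  ] tcp [ 0.5892 -0.0867  0.0684] ang 3.0 ref dev mm 1.0 1.0
[np.float64(-0.02), np.float64(-0.11), np.float64(-0.03), np.float64(0.71)] yaw 6.5 y -0.09
[np.float64(-0.01), np.float64(-0.24), np.float64(-0.04), np.float64(1.37)] yaw 9.8 y -0.094
[np.float64(0.02), np.float64(-0.38), np.float64(-0.05), np.float64(2.04)] yaw 13.2 y -0.098
[np.float64(0.06), np.float64(-0.51), np.float64(-0.06), np.float64(2.73)] yaw 16.6 y -0.102
[np.float64(0.1), np.float64(-0.64), np.float64(-0.08), np.float64(3.43)] yaw 20.1 y -0.106
[np.float64(0.15), np.float64(-0.78), np.float64(-0.09), np.float64(4.12)] yaw 23.5 y -0.11
[np.float64(0.22), np.float64(-0.91), np.float64(-0.1), np.float64(4.69)] yaw 26.4 y -0.114
[np.float64(0.29), np.float64(-1.04), np.float64(-0.11), np.float64(5.04)] yaw 28.2 y -0.118
[np.float64(0.36), np.float64(-1.18), np.float64(-0.11), np.float64(5.08)] yaw 28.4 y -0.122
[np.float64(0.43), np.float64(-1.31), np.float64(-0.11), np.float64(4.77)] yaw 26.8 y -0.126
```

Emit:
jog_arm:
  series:
    - [-0.3, 0, 0, 0.05, 0, 0, 0.2]
    - [-0.3, 0, 0, 0.08, 0, 0, 0.4]
    - [-0.3, -0.01, -0.05, 0.1, 0, 0, 0.6]
    - [-0.3, -0.02, -0.1, 0.1, 0, 0, 0.7]
    - [-0.3, -0.02, -0.1, 0.1, 0, 0, 0.7]
    - [-0.3, -0.02, -0.1, 0.1, 0, 0, 0.7]
    - [-0.3, -0.02, -0.1, 0.1, 0, 0, 0.7]
    - [-0.3, -0.02, -0.1, 0.1, 0, 0, 0.7]
    - [-0.3, -0.02, -0.1, 0.1, 0, 0, 0.7]
    - [-0.3, -0.02, -0.1, 0.1, 0, 0, 0.7]

```text
time: 21.78
ee_pos: [0.5877, -0.0894, 0.0704]
eef_rot: [[-0.113, 0.994, 0.0], [0.994, 0.113, -0.0], [-0.0, 0.0, -1.0]]
wrist_force: [3.7, -1.1, 2.1]
opening: 0.0398
grip_force: 20.4
```

```bash
python3 wp.py -94,-98,-102,-106,-110,-114,-118,-122,-126
```

```text
t 21.78 F [ 3.7 -1.1  2.1] M [-0.16 -0.54 -0.01] tcp [ 0.5877 -0.0894  0.0704] ang 6.5 ref dev mm -0.7 3.0
[np.float64(0.04), np.float64(-0.15), np.float64(-0.1), np.float64(0.66)] yaw 9.8 y -0.094
[np.float64(0.07), np.float64(-0.29), np.float64(-0.12), np.float64(1.33)] yaw 13.2 y -0.098
[np.float64(0.11), np.float64(-0.42), np.float64(-0.13), np.float64(2.02)] yaw 16.6 y -0.102
[np.float64(0.15), np.float64(-0.55), np.float64(-0.14), np.float64(2.72)] yaw 20.1 y -0.106
[np.float64(0.2), np.float64(-0.69), np.float64(-0.16), np.float64(3.41)] yaw 23.5 y -0.11
[np.float64(0.27), np.float64(-0.82), np.float64(-0.17), np.float64(3.98)] yaw 26.4 y -0.114
[np.float64(0.34), np.float64(-0.95), np.float64(-0.17), np.float64(4.33)] yaw 28.2 y -0.118
[np.float64(0.41), np.float64(-1.09), np.float64(-0.18), np.float64(4.37)] yaw 28.4 y -0.122
[np.float64(0.48), np.float64(-1.22), np.float64(-0.18), np.float64(4.06)] yaw 26.8 y -0.126
```

Emit:
jog_arm:
  series:
    - [-0.3, 0.04, 0, 0.02, 0, 0, 0]
    - [-0.3, 0.06, -0.05, 0.03, 0, 0, 0.2]
    - [-0.3, 0.08, -0.15, 0.03, 0, 0, 0.6]
    - [-0.3, 0.1, -0.22, 0.03, 0, 0, 0.9]
    - [-0.3, 0.12, -0.3, 0.02, 0, 0, 1.3]
    - [-0.3, 0.13, -0.36, 0.02, 0, 0, 1.7]
    - [-0.3, 0.16, -0.42, 0.01, 0, 0, 2]
    - [-0.3, 0.16, -0.42, 0.01, 0, 0, 2]
    - [-0.3, 0.16, -0.42, 0.01, 0, 0, 2]
    - [-0.3, 0.16, -0.42, 0.01, 0, 0, 2]

```text
time: 22.62
ee_pos: [0.5919, -0.102, 0.0704]
eef_rot: [[-0.284, 0.959, -0.001], [0.959, 0.284, 0.0], [0.0, -0.001, -1.0]]
wrist_force: [0.2, -0.8, 0.8]
opening: 0.0397
grip_force: 20.3
```

```bash
python3 wp.py -106,-110,-114,-118,-122,-126,-130,-134,-138
```

```text
t 22.62 F [ 0.2 -0.8  0.8] M [-0.11  0.1   0.05] tcp [ 0.5919 -0.102   0.0704] ang 16.5 ref dev mm 1.0 3.9
[np.float64(0.01), np.float64(-0.13), np.float64(-0.14), np.float64(0.73)] yaw 20.1 y -0.106
[np.float64(0.06), np.float64(-0.27), np.float64(-0.16), np.float64(1.41)] yaw 23.5 y -0.11
[np.float64(0.13), np.float64(-0.4), np.float64(-0.17), np.float64(1.99)] yaw 26.4 y -0.114
[np.float64(0.2), np.float64(-0.53), np.float64(-0.17), np.float64(2.34)] yaw 28.2 y -0.118
[np.float64(0.27), np.float64(-0.67), np.float64(-0.18), np.float64(2.38)] yaw 28.4 y -0.122
[np.float64(0.34), np.float64(-0.8), np.float64(-0.18), np.float64(2.07)] yaw 26.8 y -0.126
[np.float64(0.41), np.float64(-0.93), np.float64(-0.18), np.float64(1.39)] yaw 23.4 y -0.13
[np.float64(0.46), np.float64(-1.07), np.float64(-0.18), np.float64(0.39)] yaw 18.4 y -0.134
[np.float64(0.5), np.float64(-1.2), np.float64(-0.18), np.float64(-0.75)] yaw 12.7 y -0.138
```

Emit:
jog_arm:
  series:
    - [-0.3, 0.02, -0.07, 0, 0, 0, 0.4]
    - [-0.3, 0.04, -0.13, -0.01, 0, 0, 0.7]
    - [-0.3, 0.06, -0.2, -0.02, 0, 0, 1]
    - [-0.3, 0.09, -0.27, -0.03, 0, 0, 1.4]
    - [-0.3, 0.12, -0.33, -0.04, 0, 0, 1.7]
    - [-0.3, 0.16, -0.4, -0.05, 0, 0, 2]
    - [-0.3, 0.23, -0.53, -0.06, 0, 0, 2.3]
    - [-0.3, 0.23, -0.53, -0.06, 0, 0, 2.3]
    - [-0.3, 0.23, -0.53, -0.06, 0, 0, 2.3]
    - [-0.3, 0.23, -0.53, -0.06, 0, 0, 2.3]

```text
time: 23.45
ee_pos: [0.5997, -0.1181, 0.0694]
eef_rot: [[-0.469, 0.883, 0.001], [0.883, 0.469, -0.0], [-0.001, 0.001, -1.0]]
wrist_force: [1.0, -2.3, 5.5]
opening: 0.04
grip_force: 20.5
```

```bash
python3 wp.py -122,-126,-130,-134,-138,-142,-146,-150
```

```text
t 23.45 F [ 1.  -2.3  5.5] M [-0.32 -0.16 -0.02] tcp [ 0.5997 -0.1181  0.0694] ang 28.0 ref dev mm 1.8 4.2
[np.float64(0.01), np.float64(-0.13), np.float64(-0.14), np.float64(0.08)] yaw 28.4 y -0.122
[np.float64(0.08), np.float64(-0.26), np.float64(-0.14), np.float64(-0.23)] yaw 26.8 y -0.126
[np.float64(0.15), np.float64(-0.4), np.float64(-0.14), np.float64(-0.91)] yaw 23.4 y -0.13
[np.float64(0.2), np.float64(-0.53), np.float64(-0.14), np.float64(-1.92)] yaw 18.4 y -0.134
[np.float64(0.24), np.float64(-0.66), np.float64(-0.15), np.float64(-3.05)] yaw 12.7 y -0.138
[np.float64(0.26), np.float64(-0.8), np.float64(-0.15), np.float64(-4.04)] yaw 7.8 y -0.142
[np.float64(0.27), np.float64(-0.93), np.float64(-0.15), np.float64(-4.69)] yaw 4.5 y -0.146
[np.float64(0.28), np.float64(-1.06), np.float64(-0.16), np.float64(-4.98)] yaw 3.1 y -0.15
```

Emit:
jog_arm:
  series:
    - [-0.3, 0, 0, 0.04, 0, 0, 0]
    - [-0.3, 0, 0, 0.08, 0, 0, 0]
    - [-0.3, 0, 0, 0.1, 0, 0, 0]
    - [-0.3, 0, 0, 0.1, 0, 0, 0]
    - [-0.3, 0, 0, 0.1, 0, 0, 0]
    - [-0.3, 0, 0, 0.1, 0, 0, 0]
    - [-0.3, 0, 0, 0.1, 0, 0, 0]
    - [-0.3, 0, 0, 0.1, 0, 0, 0]
    - [-0.3, 0, 0, 0.1, 0, 0, 0]
    - [-0.3, 0, 0, 0.1, 0, 0, 0]

```text
time: 24.28
ee_pos: [0.5992, -0.1177, 0.0718]
eef_rot: [[-0.47, 0.883, 0.0], [0.883, 0.47, 0.0], [0.0, 0.0, -1.0]]
wrist_force: [0.4, -0.2, -0.7]
opening: 0.0399
grip_force: 20.2
```

```bash
python3 wp.py -122,-126,-130,-134,-138,-142,-146,-150
```

```text
t 24.28 F [ 0.4 -0.2 -0.7] M [-0.   -0.   -0.02] tcp [ 0.5992 -0.1177  0.0718] ang 28.0 ref dev mm 1.6 6.6
[np.float64(0.03), np.float64(-0.14), np.float64(-0.22), np.float64(0.07)] yaw 28.4 y -0.122
[np.float64(0.1), np.float64(-0.28), np.float64(-0.22), np.float64(-0.24)] yaw 26.8 y -0.126
[np.float64(0.16), np.float64(-0.41), np.float64(-0.22), np.float64(-0.92)] yaw 23.4 y -0.13
[np.float64(0.22), np.float64(-0.54), np.float64(-0.23), np.float64(-1.92)] yaw 18.4 y -0.134
[np.float64(0.25), np.float64(-0.68), np.float64(-0.23), np.float64(-3.06)] yaw 12.7 y -0.138
[np.float64(0.28), np.float64(-0.81), np.float64(-0.23), np.float64(-4.05)] yaw 7.8 y -0.142
[np.float64(0.29), np.float64(-0.94), np.float64(-0.24), np.float64(-4.7)] yaw 4.5 y -0.146
[np.float64(0.29), np.float64(-1.08), np.float64(-0.24), np.float64(-4.99)] yaw 3.1 y -0.15
```

Emit:
jog_arm:
  series:
    - [-0.3, 0.03, -0.06, 0, 0, 0, 0]
    - [-0.3, 0.06, -0.12, 0, 0, 0, 0]
    - [-0.3, 0.09, -0.18, -0.01, 0, 0, 0]
    - [-0.3, 0.12, -0.24, -0.02, 0, 0, 0]
    - [-0.3, 0.15, -0.3, -0.03, 0, 0, -0.3]
    - [-0.3, 0.18, -0.36, -0.04, 0, 0, -0.6]
    - [-0.3, 0.18, -0.36, -0.04, 0, 0, -0.6]
    - [-0.3, 0.18, -0.36, -0.04, 0, 0, -0.6]
    - [-0.3, 0.18, -0.36, -0.04, 0, 0, -0.6]
    - [-0.3, 0.18, -0.36, -0.04, 0, 0, -0.6]

```text
time: 25.12
ee_pos: [0.6047, -0.1284, 0.0706]
eef_rot: [[-0.423, 0.906, 0.0], [0.906, 0.423, 0.0], [0.0, 0.0, -1.0]]
wrist_force: [0.1, 0.0, -0.4]
opening: 0.0396
grip_force: 20.2
```

```bash
python3 wp.py -130,-134,-138,-142,-146,-150,-154,-160
```

```text
t 25.12 F [ 0.1  0.  -0.4] M [-0.02  0.01 -0.01] tcp [ 0.6047 -0.1284  0.0706] ang 25.0 ref dev mm 1.3 5.5
[np.float64(-0.02), np.float64(-0.05), np.float64(-0.18), np.float64(-0.32)] yaw 23.4 y -0.13
[np.float64(0.04), np.float64(-0.19), np.float64(-0.18), np.float64(-1.33)] yaw 18.4 y -0.134
[np.float64(0.07), np.float64(-0.32), np.float64(-0.19), np.float64(-2.46)] yaw 12.7 y -0.138
[np.float64(0.09), np.float64(-0.45), np.float64(-0.19), np.float64(-3.45)] yaw 7.8 y -0.142
[np.float64(0.11), np.float64(-0.59), np.float64(-0.2), np.float64(-4.11)] yaw 4.5 y -0.146
[np.float64(0.11), np.float64(-0.72), np.float64(-0.2), np.float64(-4.39)] yaw 3.1 y -0.15
[np.float64(0.12), np.float64(-0.85), np.float64(-0.21), np.float64(-4.33)] yaw 3.4 y -0.154
[np.float64(0.13), np.float64(-1.05), np.float64(-0.21), np.float64(-3.93)] yaw 5.4 y -0.16
```

Emit:
jog_arm:
  series:
    - [-0.3, 0.03, -0.08, -0.01, 0, 0, -0.6]
    - [-0.3, 0.05, -0.15, -0.02, 0, 0, -1.1]
    - [-0.3, 0.07, -0.2, -0.03, 0, 0, -1.5]
    - [-0.3, 0.08, -0.26, -0.04, 0, 0, -2]
    - [-0.3, 0.09, -0.32, -0.04, 0, 0, -2.5]
    - [-0.3, 0.1, -0.38, -0.05, 0, 0, -3]
    - [-0.3, 0.1, -0.38, -0.05, 0, 0, -3]
    - [-0.3, 0.1, -0.38, -0.05, 0, 0, -3]
    - [-0.3, 0.1, -0.38, -0.05, 0, 0, -3]
    - [-0.3, 0.1, -0.38, -0.05, 0, 0, -3]

```text
time: 25.95
ee_pos: [0.6078, -0.1398, 0.0693]
eef_rot: [[-0.175, 0.985, 0.001], [0.985, 0.175, 0.0], [0.0, 0.001, -1.0]]
wrist_force: [0.6, 0.1, 1.2]
opening: 0.0401
grip_force: 20.3
```

```bash
python3 wp.py -142,-146,-150,-154,-160,-165,-170
```

```text
t 25.95 F [0.6 0.1 1.2] M [-0.04 -0.11  0.  ] tcp [ 0.6078 -0.1398  0.0693] ang 10.1 ref dev mm 0.6 4.3
[np.float64(-0.01), np.float64(-0.07), np.float64(-0.15), np.float64(-0.46)] yaw 7.8 y -0.142
[np.float64(0.0), np.float64(-0.21), np.float64(-0.15), np.float64(-1.12)] yaw 4.5 y -0.146
[np.float64(0.01), np.float64(-0.34), np.float64(-0.16), np.float64(-1.4)] yaw 3.1 y -0.15
[np.float64(0.02), np.float64(-0.47), np.float64(-0.16), np.float64(-1.34)] yaw 3.4 y -0.154
[np.float64(0.03), np.float64(-0.67), np.float64(-0.17), np.float64(-0.94)] yaw 5.4 y -0.16
[np.float64(0.05), np.float64(-0.84), np.float64(-0.18), np.float64(-0.77)] yaw 6.2 y -0.165
[np.float64(0.07), np.float64(-1.01), np.float64(-0.18), np.float64(-0.98)] yaw 5.2 y -0.17
```

Emit:
jog_arm:
  series:
    - [-0.3, 0.01, -0.07, 0, 0, 0, -0.4]
    - [-0.3, 0.02, -0.14, 0.01, 0, 0, -0.8]
    - [-0.3, 0.03, -0.21, 0.01, 0, 0, -1.1]
    - [-0.3, 0.03, -0.28, 0.01, 0, 0, -1.1]
    - [-0.3, 0.03, -0.34, 0.01, 0, 0, -1.1]
    - [-0.3, 0.03, -0.41, 0.01, 0, 0, -1.1]
    - [-0.3, 0.03, -0.41, 0.01, 0, 0, -1.1]
    - [-0.3, 0.03, -0.41, 0.01, 0, 0, -1.1]
    - [-0.3, 0.03, -0.41, 0.01, 0, 0, -1.1]
    - [-0.3, 0.03, -0.41, 0.01, 0, 0, -1.1]

```text
time: 26.78
ee_pos: [0.6086, -0.1521, 0.0694]
eef_rot: [[-0.079, 0.997, 0.0], [0.997, 0.079, 0.0], [0.0, 0.0, -1.0]]
wrist_force: [-0.3, -1.1, 0.8]
opening: 0.0399
grip_force: 20.2
```

```bash
python3 wp.py -156,-160,-165,-170,-175; python3 - <<'E'
from h import *
T=np.load("T.npy")
print(T[218,375:425].round().astype(int).tolist())
for u in(399,401,403):print(u,onz("top",u,217.5,.099),onz("top",u,217.5,.085))
for r in robot.regions_of("loop","top")[:1]:print(r["bbox"])
E
```

```text
t 26.78 F [-0.3 -1.1  0.8] M [0.03 0.02 0.  ] tcp [ 0.6086 -0.1521  0.0694] ang 4.5 ref dev mm 0.4 4.9
[np.float64(-0.01), np.float64(-0.13), np.float64(-0.17), np.float64(-0.11)] yaw 4.0 y -0.156
[np.float64(0.0), np.float64(-0.26), np.float64(-0.18), np.float64(0.17)] yaw 5.4 y -0.16
[np.float64(0.02), np.float64(-0.43), np.float64(-0.18), np.float64(0.34)] yaw 6.2 y -0.165
[np.float64(0.04), np.float64(-0.6), np.float64(-0.19), np.float64(0.13)] yaw 5.2 y -0.17
[np.float64(0.05), np.float64(-0.76), np.float64(-0.19), np.float64(-0.45)] yaw 2.3 y -0.175
[[94, 60, 41], [93, 62, 44], [92, 63, 47], [92, 64, 48], [94, 66, 51], [96, 69, 55], [98, 73, 61], [104, 80, 71], [108, 88, 82], [109, 90, 85], [106, 88, 82], [105, 87, 83], [105, 89, 85], [109, 94, 90], [112, 96, 93], [108, 92, 89], [107, 94, 93], [109, 97, 96], [111, 100, 100], [117, 106, 105], [117, 106, 106], [107, 97, 96], [89, 79, 78], [62, 49, 44], [52, 33, 24], [52, 31, 20], [50, 31, 20], [50, 31, 21], [51, 31, 20], [51, 31, 21], [51, 32, 21], [50, 31, 20], [48, 31, 21], [49, 38, 30], [67, 60, 51], [81, 76, 66], [86, 81, 70], [96, 91, 80], [123, 118, 104], [133, 127, 112], [134, 128, 113], [131, 124, 110], [130, 123, 109], [130, 123, 109], [131, 125, 110], [130, 124, 110], [132, 125, 111], [131, 125, 110], [130, 125, 110], [132, 126, 111]]
399 [ 0.6117579 -0.1899916  0.099    ] [ 0.61328751 -0.19262101  0.085     ]
401 [ 0.6117923  -0.19433148  0.099     ] [ 0.6133224  -0.19702277  0.085     ]
403 [ 0.61182671 -0.19867213  0.099     ] [ 0.6133573  -0.20142532  0.085     ]
[321.7, 154.9, 91.3, 116.9]
```

Emit:
jog_arm:
  series:
    - [-0.3, 0.01, -0.1, 0, 0, 0, 0]
    - [-0.3, 0.02, -0.2, 0, 0, 0, 0]
    - [-0.3, 0.03, -0.3, 0, 0, 0, 0]
    - [-0.3, 0.03, -0.4, 0, 0, 0, 0]
    - [-0.3, 0.04, -0.5, 0, 0, 0, 0]
    - [-0.3, 0.05, -0.6, 0, 0, 0, 0]
    - [-0.3, 0.05, -0.7, 0, 0, 0, 0]
    - [-0.3, 0.05, -0.7, 0, 0, 0, 0]
    - [-0.3, 0.05, -0.7, 0, 0, 0, 0]
    - [-0.3, 0.05, -0.7, 0, 0, 0, 0]

```text
time: 27.67
ee_pos: [0.6103, -0.1733, 0.0696]
eef_rot: [[-0.079, 0.997, 0.001], [0.997, 0.079, -0.0], [-0.0, 0.001, -1.0]]
wrist_force: [2.4, -0.5, 1.4]
opening: 0.0401
grip_force: 20.3
```

Emit:
jog_arm:
  series:
    - [-0.3, 0.02, 0, 0.02, 0, 0, 0]
    - [-0.3, 0.03, -0.05, 0.03, 0, 0, 0]
    - [-0.3, 0.03, -0.1, 0.03, 0, 0, 0]
    - [-0.3, 0.03, -0.15, 0.03, 0, 0, 0]
    - [-0.3, 0.03, -0.2, 0.03, 0, 0, 0]
    - [-0.3, 0.04, -0.25, 0.03, 0, 0, 0]
    - [-0.3, 0.04, -0.25, 0.03, 0, 0, 0]
    - [-0.3, 0.04, -0.25, 0.03, 0, 0, 0]
    - [-0.3, 0.04, -0.25, 0.03, 0, 0, 0]
    - [-0.3, 0.04, -0.25, 0.03, 0, 0, 0]

```text
time: 28.5
ee_pos: [0.6113, -0.1806, 0.0703]
eef_rot: [[-0.079, 0.997, 0.0], [0.997, 0.079, 0.0], [0.0, 0.0, -1.0]]
wrist_force: [-0.0, 0.5, -0.9]
opening: 0.0401
grip_force: 20.2
```

Emit:
jog_arm:
  series:
    - [-0.3, 0, -0.03, 0, 0, 0, 0]
    - [-0.3, 0, -0.06, 0, 0, 0, 0]
    - [-0.3, 0.01, -0.09, 0, 0, 0, 0]
    - [-0.3, 0.01, -0.12, 0, 0, 0, 0]
    - [-0.3, 0.01, -0.14, 0, 0, 0, 0]
    - [-0.3, 0.01, -0.14, 0, 0, 0, 0]
    - [-0.3, 0.01, -0.14, 0, 0, 0, 0]
    - [-0.3, 0.01, -0.14, 0, 0, 0, 0]
    - [-0.3, 0.01, -0.14, 0, 0, 0, 0]
    - [-0.3, 0.01, -0.14, 0, 0, 0, 0]

```text
time: 29.33
ee_pos: [0.6116, -0.1834, 0.0702]
eef_rot: [[-0.08, 0.997, -0.0], [0.997, 0.08, 0.002], [0.002, -0.0, -1.0]]
wrist_force: [-2.3, 4.8, 0.9]
opening: 0.0399
grip_force: 20.3
```

Emit:
jog_arm:
  series:
    - [-0.3, 0, -0.02, -0.02, 0, 0, 0]
    - [-0.3, 0, -0.02, -0.04, 0, 0, 0]
    - [-0.3, 0, -0.02, -0.06, 0, 0, 0]
    - [-0.3, 0, -0.02, -0.06, 0, 0, 0]
    - [-0.3, 0, -0.02, -0.06, 0, 0, 0]
    - [-0.3, 0, -0.02, -0.06, 0, 0, 0]
    - [-0.3, 0, -0.02, -0.06, 0, 0, 0]
    - [-0.3, 0, -0.02, -0.06, 0, 0, 0]
    - [-0.3, 0, -0.02, -0.06, 0, 0, 0]
    - [-0.3, 0, -0.02, -0.06, 0, 0, 0]

```text
time: 30.17
ee_pos: [0.6122, -0.1834, 0.069]
eef_rot: [[-0.081, 0.997, 0.001], [0.997, 0.081, 0.002], [0.002, 0.001, -1.0]]
wrist_force: [-1.4, 7.0, 4.3]
opening: 0.0399
grip_force: 20.5
```

Emit:
jog_arm:
  series:
    - [-0.05, 0, 0, 0.02, 0, 0, 0]
    - [0, 0, 0, 0.02, 0, 0, 0]
    - [0.1, 0, 0.02, 0.02, 0, 0, 0]
    - [0.2, 0, 0.03, 0.02, 0, 0, 0]
    - [0.3, 0, 0.03, 0.02, 0, 0, 0]
    - [0.4, 0, 0.03, 0.02, 0, 0, 0]
    - [0.4, 0, 0.03, 0.02, 0, 0, 0]
    - [0.4, 0, 0.03, 0.02, 0, 0, 0]
    - [0.4, 0, 0.03, 0.02, 0, 0, 0]
    - [0.4, 0, 0.03, 0.02, 0, 0, 0]

```text
time: 31.0
ee_pos: [0.6115, -0.1847, 0.0691]
eef_rot: [[-0.079, 0.997, 0.0], [0.997, 0.079, -0.0], [-0.0, 0.0, -1.0]]
wrist_force: [-0.4, 1.0, -0.6]
opening: 0.0596
grip_force: 0.0
```

Emit:
jog_arm:
  series:
    - [0.4, 0, 0, 0.2, 0, 0, 0]
    - [0.4, 0, 0, 0.6, 0, 0, 0]
    - [0.4, 0, 0, 1.2, 0, 0, 0]
    - [0.4, 0, 0, 2, 0, 0, 0]
    - [0.4, 0, 0, 3, 0, 0, 0]
    - [0.4, -0.5, 0.5, 4, 0, 0, 0]
    - [0.4, -1, 1.5, 4.5, 0, 0, 0]
    - [0.4, -2, 2.7, 4.5, 0, 0, 0]
    - [0.4, -2.5, 4, 4.5, 0, 0, 0]
    - [0.4, -2.5, 5, 4.5, 0, 0, 0]

```text
time: 31.83
ee_pos: [0.5345, -0.0341, 0.2062]
eef_rot: [[-0.077, 0.997, 0.002], [0.997, 0.077, 0.001], [0.001, 0.002, -1.0]]
wrist_force: [1.6, -0.4, 1.2]
opening: 0.0596
grip_force: 0.0
```

```bash
python3 - <<'E'
from h import *
st()
for c in("scene","top"):
    f=np.mean([save(c,"fin"+c).astype(float) for _ in range(3)],0)
    for r in robot.regions_of("ring",c)[:2]:print(c,round(r["p"],2),r["bbox"])
    u,v=proj(c,[.612,-.184,.085]).astype(int);g=f[v-20:v+20,u-22:u+22];gr=g[:,:,1]/(g[:,:,0]+1);print(c,u,v)
    wood=(gr>.66)&(gr<.86)&(g[:,:,0]>75)&(g[:,:,2]<.72*g[:,:,0]);grey=(g[:,:,2]>.72*g[:,:,0])&(g[:,:,0]>70);dark=g.mean(2)<45
    print("\n".join("".join("#" if wood[i,j] else "w" if grey[i,j] else "o" if dark[i,j] else "." for j in range(44)) for i in range(40)))
E
```

```text
{'time': 31.8333, 'ee_pos': [0.5345, -0.0341, 0.2062], 'wrist_force': [1.6238, -0.4362, 1.169], 'moment': [-0.0059, -0.0712, -0.0078], 'opening': 0.0596, 'grip_force': 0.0, 'joint_pos': [-24.9741, 12.2679, 29.6125, 96.1391, -6.3807, 73.1452, 10.3177]}
[[-0.077, 0.997, 0.002], [0.997, 0.077, 0.001], [0.001, 0.002, -1.0]]
scene 0.61 [248.5, 208.8, 15.9, 18.4]
scene 255 218
wwwwwwwwwwwwwwwwwwwwwwwwwwwwwwwwwwwwwwwwwwww
wwwwwwwwwwwwwwwwwwwwwwwwwwwwwwwwwwwwwwwwwwww
wwwwwwwwwwwwwwwwwwwwwwwwwwwwwwwwwwwwwwwwwwww
wwwwwwwwwwwwwwwwwwwwwwwwwwwwwwwwwwwwwwwwwwww
wwwwwwwwwwwwwwwwwwwwwwwwwwwwwwwwwwwwwwwwwwww
wwwwwwwwwwwwwwwwwwwwwwwwwwwwwwwwwwwwwwwwwwww
wwwwwwwwwwwwwwwwwwwwwwwwwwwwwwwwwwwwwwwwwwww
wwwwwwwwwwwwwwwwwwwwwwwwwwwwwwwwwwwwwwwwwwww
wwwwwwwwwwwwwwwwwwwwwwwwwwwwwwwwwwwwwwwwwwww
wwwwwwwwwwwwwwwwwwwwwwwwwwwwwwwwwwwwwwwwwwww
wwwwwwwwwwwwwwwwwwwwwwwwwwwwwwwwwwwwwwwwwwww
wwwwwwwwwwwwwwwwwwwwwwwwwwwwwwwwwwwwwwwwwwww
wwwwwwwwwwwwwwwww#####wwwwwwwwwwwwwwwwwwwwww
wwwwwwwwwwwwwwww#ooooo.#wwwwwwwwwwwwwwwwwwww
wwwwwwwwwwwwwwwwoooo.######wwwwwwwwwwwwwwwww
wwwwwwwwwwwwwwwwoo.##########wwwwwwwwwwwwwww
wwwwww
[... 2220 characters left out ...]
.######oooooooo.wwwwwwwww
ww.w..wwwwwww.w....#######oooooooo..wwwwwwww
ww...w.wwwwwwww....######.oooooooo..wwwwwwww
www.wwwwwwwwww.....#####..oooooooo..wwwwwwww
wwwwwwwwwwwwwww..#..##...ooooooo....wwwwwwww
wwwwww.wwwwwww...#....oooooooo.....#wwwwwwww
www.w..w.www.www.#....ooo..........#wwwwwwww
wwww.wwwww.wwww#......o............#wwwwwwww
wwwwwwwww.www.w......o.............#wwwwwwww
wwwwwwwwwwwwwwww..o................##wwwwwww
wwwwwwwwwwwwwwww....................#wwwwwww
wwwwwwwwwwwwwww.....................#wwwwwww
wwwwwwwwwwwwwwww....................#wwwwwww
wwwwwwwwwwwwww......................#wwwwwww
wwww.wwwwwwwwww..#..................#wwwwwww
wwwwwwwwwwwwwww..#..................#wwwwwww
```

```bash
python3 -c "
from h import *
st();print(robot.job_done())"
```

```text
{'time': 32.2333, 'ee_pos': [0.5367, -0.0365, 0.2045], 'wrist_force': [-0.1354, -1.1716, -0.1556], 'moment': [-0.0198, 0.0199, -0.0065], 'opening': 0.0597, 'grip_force': 0.0, 'joint_pos': [-24.6853, 12.7335, 29.6506, 95.8611, -6.5088, 73.094, 10.6108]}
[[-0.076, 0.997, 0.001], [0.997, 0.076, -0.001], [-0.001, 0.001, -1.0]]
the job is handed in; nothing more can be done
None
```

The ring is threaded along the whole wire and released flat against the post, and the job is handed in at about 32 s; my first grasp missed and sent it rolling out of the rack across the table, so I picked it up from there, and both wheels were still in their slots when I last looked (about 5 s).

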